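# Hang the spice holder on its keyholes and fill it

### The arm

A 6-joint arm with a two-finger parallel gripper is mounted at the origin on a cart in front of the work surface, level with it; the furniture and walls round the work are solid. World frame = base frame: x ahead of the robot, y to its left, z up, the work surface at z = 0. Lengths are in m, angles in degrees, forces in N, time in s.
With the tool pointing down it reaches from about 0.375 to 0.9 m from the base axis. Payload 3.1 kg.
Tool frame: the origin (TCP) lies midway between the tips of the shut fingers; the grasp point (between the pads) lies bot.hold_point_z behind it (bot.hold_point_z is the distance from the TCP to the grasp point, in m); z points along the fingers, y is the direction in which the jaws open and shut (so a half turn about z gives the same grasp; the last joint's range is limited). The gripper opens to 87 mm and grips with 3 to 60 N. Pads are 19 mm wide; open, the fingers measure 117 mm over their backs; the gripper's body (75 mm by 190 mm) begins 51 mm behind the grasp point.
Start: joints at [-87.405, 30.224, 82.088, -0, 67.689, -10.227], TCP at [0.139, -0.609, 0.223] pointing down, gripper open.
Joint ranges: [-176.69, 176.69], [-43.24, 126.21], [12.49, 139.97], [-82, 262], [0, 151.66], [-163.58, 163.58]. Speed limits (degrees/s): [159.86, 159.86, 180, 180, 180, 180].

### API

Orientations are given as a 3x3 rotation matrix whose columns are the frame's x, y, z axes.
In Python, from rig import bot, vision, hand_in gives the robot as it stands. The module is installed in compiled form; this text tells all that it offers.
- The arm moves only by the shell command python3 -m handwheel 'ROWS'. ROWS is JSON, a list of rows, each an object of numbers: "hand": the gripper's target within -1 to 1 (fully open at 1, half-way at 0, shut at -1); "dx", "dy", "dz": the shift along the world's x, y, z in cm; "wx", "wy", "wz": the turn, a rotation vector about the world's x, y, z in rad. In form: [{"hand": .., "dx": .., "dy": .., "dz": .., "wx": .., "wy": .., "wz": ..}, ...]. A call has 1 to 10 rows; each row shifts and turns the commanded pose from where the row before left it; what a row does not reach is not made up. A row lasts 1/10 s, in which the tool goes at most 50 mm and 8.59 degrees, less where a joint would pass 70% of its speed; a pose out of reach is approached as far as the arm can. A call with a gripper value outside its range is refused whole. The fingers move at their own pace and stop on an object; the grip force is fixed at half the most. Time passes only in rows, so rows that do not move let the fingers close. It gives the time, the measured TCP pose, the force and the opening at its end, in the units of the state.
- bot.read_state(): the state, without advancing time (a new reading comes with each control period).
- vision.capture(name): name is "side" or "top" or "wrist"; returns (picture, depth): 384x512x3 uint8, red, green, blue; 384x512 float32, m along the optical axis (not along the pixel's ray), 0 where there is no reading.
- vision.get_calibration(name): a dict with "fx", "fy", "cx", "cy" (pixels), "k1" (the pictures are not rectified: a ray, as slopes to the right and down, at radius r is drawn at 1 + k1 r^2 times it, then the intrinsics apply), "rvec" (rotation vector, rad) and "tvec" (3), from world to camera coordinates, as OpenCV has them. Camera axes: x right, y down, z forward; pixel columns grow to the right and rows downward; lengths in m; the calibration is good to about 2 mm. A picture is of the moment at which its call begins: read the wrist's pose just before it. get_calibration takes no time and is no camera call; for the wrist camera it gives the pose at the moment of the call.
- hand_in(): hands the job in, once; it reports no verdict.
The state is a dict: "time_s": time; "joint_positions": joint angles; "qvel": joint speeds; "tau": joint torques, N m; "position": TCP position; "tcp_rot": TCP orientation; "force": force on the tool from outside, world axes, zero at the start; "moment": the same for the moment, N m; "opening": opening from 0.0 (shut) to 1.0 (fully open).
Only numpy, scipy, OpenCV 4.12 (cv2) and the standard library are available. Lean on these libraries where they do the work, as an engineer would, in place of code of your own. Each camera call takes 0.05 s, during which the arm holds its last target.

### The job

Hang the empty black spice holder on the two bare screw heads of the wooden organiser panel: pass both heads through the round parts of its keyholes, then pull it straight down until both are fully locked at the top of the slots before you let go. Then take the spice jar with the green lid out of the crate and stand it in the hung holder, setting it right down on the holder's floor before you let go, not dropping it. Leave the other jars standing in the crate and do not disturb the mug, the lemon or the garlic.

Things in the scene. Friction and masses are not known exactly. Their poses are not given: they have to be found in the camera images.
- panel: Pale wooden organiser panel, fixed, upright on a base board; 320 mm wide (y), 18 mm thick, top edge at z = 180 mm; base board 14 mm thick, reaching 32 mm out in front. Origin on the worktop under the middle of its front face; -x points out of that face to the robot, z up. On its -y half an identical holder is fixed for good at y = -80 mm, with a jar in it (top at z = 152 mm).
- stud_left (a point): Left (+y) bare screw of the panel: point on its axis half way along the shank, 4 mm off the panel's face, at y = +120, z = 138 mm of the panel; axes as the panel's. The screws stick straight out along -x: shank 7 mm thick, 8 mm long, then a round head 16 mm across, 5 mm thick, ending 13 mm off the face.
- stud_right (a point): The same point on the right bare screw, at y = +40 mm, z = 138 mm of the panel.
- place (a point): Fixed point of the panel where the holder's origin is when hung and locked: 32 mm in front of the panel's face, at y = +80, z = 40 mm of the panel; axes as the panel's. For the heads to enter the round holes the holder must be 20 mm higher, and more than 15 mm further out before that.
- holder: Loose empty black steel spice holder, 0.15 to 0.31 kg, standing upright: pocket open at the top (outside 58 mm wide in y, 52 mm high, x = -29 to 26 mm; walls and floor 3 mm, 52 x 52 mm inside) before a back plate (x = 26 to 31 mm, 120 mm wide, 118 mm high). Origin at the underside below the pocket's centre; z up, +x to the plate, whose back goes against the panel. Grip across the pocket.
- hole_left (a point): Centre of the left (+y) keyhole's round part, 24 mm across, in mid plate: (28.5, 40, 78) mm in the holder. From it an 11 mm wide slot goes straight up to z = 101.5 mm. Axes as the holder's.
- hole_right (a point): Centre of the right round hole: (28.5, -40, 78) mm in the holder.
- slot_left (a point): Where the screw's axis lies in the left slot when the holder is locked: (28.5, 40, 98) mm in the holder.
- slot_right (a point): The same for the right slot: (28.5, -40, 98) mm in the holder.
- crate: Low slatted wooden crate, fixed, 126 (x) x 228 (y) x 54 mm high, floor 6 mm thick; origin at its underside in the middle, z up. Six jars stand in it in two rows 54 mm apart along its x, three per row 73 mm apart along its y, in any order, so a gripper that closes along the crate's y has about 27 mm for each finger.
- green_jar: The one to move: round glass spice jar with a bright green lid, 43 mm across, 99 mm tall, 0.08 to 0.15 kg; origin at the centre of its underside, z up. Stands in the crate.
- red_jar: Spice jar with a plain red lid, 45 mm across, 108 mm tall; origin at its underside. To be left alone.
- brown_jar: Spice jar with a red lid with a brown top, 44 mm across, 98 mm tall; origin at its underside. To be left alone.
- black_jar: Spice jar with a black lid with a dark red top, 41 mm across, 104 mm tall; origin at its underside. To be left alone.
- blue_jar: Spice jar with a black lid with a dark blue top, 41 mm across, 105 mm tall; origin at its underside. To be left alone.
- shaker: Clear salt shaker with a grey domed top, 44 mm across, 90 mm tall; origin at its underside. To be left alone.
- mug: Purple mug, 80 mm across, 89 mm tall; origin at its underside. To be left alone.
- lemon: Yellow lemon, 83 x 58 x 58 mm; origin at its underside. To be left alone.
- garlic: Garlic bulb, 54 mm; origin at its underside. To be left alone. Over the back of the worktop behind it hang a black wire basket (from 0.3 m up, x from 0.60 m back, y = -0.02 to 0.25 m) and a paper roll to the left of that: keep the hand and wrist clear of them.
Mind the look-alikes: they are no part of the job. What is shaped like the red_jar but turquoise is not meant.

How it is judged:
By the outcome, as a careful person would: the job done as asked, in the order asked, and still so for the second after the job is handed in, with the robot touching nothing.
It also fails if it takes over 58 s, if anything falls off the work surface, if the arm or the gripper's body presses on something with over 40 N, if the wrist force passes 120 N, or if a joint passes its speed limit or range.

## Working session

There is one attempt and no reset: what is moved stays moved. The work goes in short steps, Python scripts to look and compute and a shell command to move; the robot and the scene stay as the last step left them, time stands still between calls to the robot, and variables do not carry over. Pictures are saved under pics/ and viewed, and the job is handed in when it is done.

```bash
mkdir -p pics; ls; cat > h.py <<'E'
import numpy as np, cv2
from rig import bot, vision
def snap(n,tag):
    p,d=vision.capture(n); c=vision.get_calibration(n)
    cv2.imwrite(f'pics/{tag}.png',p[:,:,::-1]); np.savez(f'pics/{tag}.npz',p=p,d=d,**{k:np.array(v) for k,v in c.items()})
    return p,d,c
def cloud(p,d,c):
    h,w=d.shape
    u,v=np.meshgrid(np.arange(w),np.arange(h))
    K=np.array([[c['fx'],0,c['cx']],[0,c['fy'],c['cy']],[0,0,1.]],float)
    pts=np.stack([u,v],-1).reshape(-1,1,2).astype(np.float64)
    n=cv2.undistortPointsIter(pts,K,np.array([float(c['k1']),0,0,0,0]),None,None,(3,40,1e-9)).reshape(h,w,2)
    P=np.dstack([n*d[...,None],d])
    R,_=cv2.Rodrigues(np.array(c['rvec'],float)); 
    W=(P-np.array(c['tvec'],float).reshape(3))@R
    W[d<=0]=np.nan
    return W
def load(tag):
    z=np.load(f'pics/{tag}.npz'); return z['p'],z['d'],{k:z[k] for k in z.files if k not in 'pd'}
E
python3 - <<'E'
from h import *
print(bot.read_state(), bot.hold_point_z)
for n in ('side','top','wrist'):
    p,d,c=snap(n,n+'0'); print(n,c)
E
```

```text
pics
{'time_s': 0.0, 'joint_positions': array([-8.74068112e+01,  3.02792202e+01,  8.21569821e+01, -8.97743120e-04,
        6.76900072e+01, -1.02252546e+01]), 'qvel': array([-0.05710093, -0.04945709, -0.0498862 ,  0.04939173,  0.01911471,
       -0.00745888]), 'tau': array([ 4.13173202e-04, -4.40045035e+01, -1.76594549e+01,  6.33702613e-02,
        5.84321085e-02, -1.57035120e-04]), 'position': array([ 0.13867584, -0.60865777,  0.22156562]), 'tcp_rot': array([[ 9.75076686e-01,  2.21868077e-01, -1.14143477e-04],
       [ 2.21867787e-01, -9.75074277e-01,  2.19985848e-03],
       [ 3.76780002e-04, -2.17035547e-03, -9.99997574e-01]]), 'force': array([-0.19782454, -0.65001177, -0.71781309]), 'moment': array([ 0.02080422,  0.05738464, -0.03049962]), 'opening': 1.0009213794307492} 0.0187
side {'fx': 362.95100389264206, 'fy': 362.95100389264206, 'cx': 248.6338005421806, 'cy': 187.78185956546744, 'k1': -0.07913394805387285, 'rvec': array([ 0.1158508 , -2.72386238,  1.5254749 ]), 'tvec': array([0.5247389 , 0.1416768 , 1.01665461])}
top {'fx': 403.0571445095024, 'fy': 403.0571445095024, 'cx': 259.9076785625905, 'cy': 201.88347532009786, 'k1': -0.06838480016692103, 'rvec': array([ 2.11192936, -2.13143832,  0.16828168]), 'tvec': array([-0.01115328,  0.53381187,  1.1445953 ])}
wrist {'fx': 265.9961792050955, 'fy': 265.9961792050955, 'cx': 253.9226653366275, 'cy': 192.96137792721797, 'k1': -0.05797682950109703, 'rvec': array([-2.26367009,  1.80482891,  0.27307727]), 'tvec': array([-0.62514507, -0.035604  ,  0.3911421 ])}
```

View pics/side0.png

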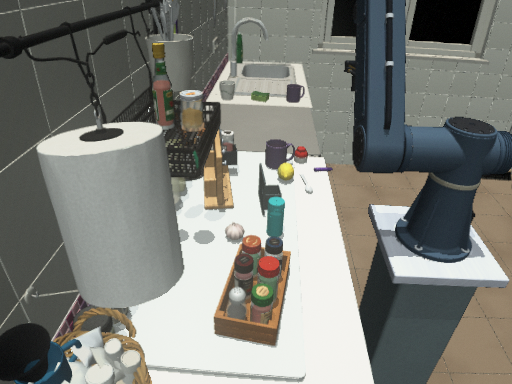

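View pics/top0.png

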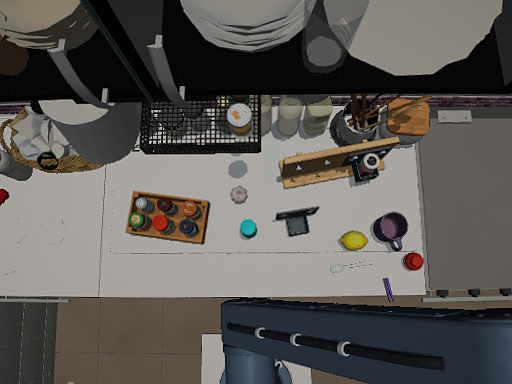

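View pics/wrist0.png

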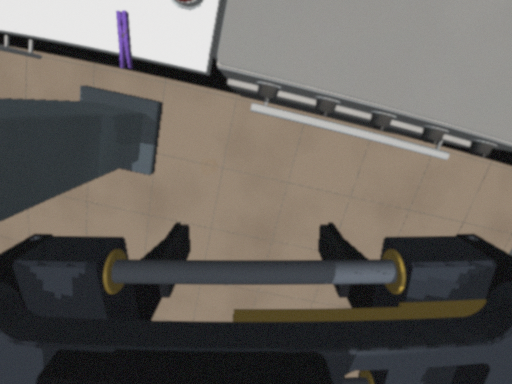

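The top view shows the holder at about (295,222), the panel around (330,165) with bare screws on its left half, the crate at (167,218) and the green lid at (137,220). The turquoise look-alike jar is at (248,229). Next I'll measure these.

```bash
python3 - <<'E'
from h import *
p,d,c=load('top0'); W=cloud(p,d,c)
im=cv2.resize(p[130:260,110:440][:,:,::-1],None,fx=2.4,fy=2.4,interpolation=cv2.INTER_CUBIC); cv2.imwrite('pics/top0z.png',im)
for n,(u,v) in dict(green=(137,219),red=(160,223),turq=(248,228),garlic=(239,195),lemon=(353,240),mug=(390,228),fixjar=(370,160),holderplateL=(280,215),R=(316,208),pocket=(297,224),ptopL=(283,162),ptopR=(390,143),baseL=(286,186),baseR=(380,170)).items():
    print(n,W[v-1:v+2,u-1:u+2].reshape(-1,3)[4].round(3))
S=cloud(*load('side0'))
E
```

```text
green [0.478 0.33  0.106]
red [0.465 0.261 0.117]
turq [0.45  0.016 0.109]
garlic [0.556 0.046 0.045]
lemon [ 0.417 -0.283  0.059]
mug [ 0.456 -0.408  0.009]
fixjar [ 0.628 -0.32   0.154]
holderplateL [ 0.488 -0.073  0.089]
R [ 0.505 -0.174  0.101]
pocket [ 0.472 -0.127  0.001]
ptopL [ 0.621 -0.081  0.168]
ptopR [ 0.668 -0.371  0.178]
baseL [ 0.588 -0.096  0.016]
baseR [ 0.636 -0.388  0.012]
```

View pics/top0z.png

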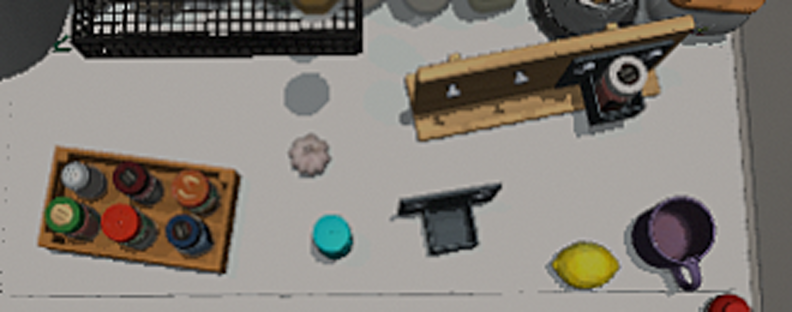

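```bash
python3 - <<'E'
from h import *
from scipy.optimize import least_squares
for tag in ('top0','side0'):
    p,d,c=load(tag); W=cloud(p,d,c)
    X,Y,Z=W[...,0],W[...,1],W[...,2]
    tb=(Z>-.03)&(Z<.03)&(X>.35)&(X<.5)&(Y>0.05)&(Y<.2)
    print(tag,'table z',np.nanmedian(Z[tb]),np.nanstd(Z[tb]))
    # panel front face
    m=(Z>.03)&(Z<.17)&(X>.56)&(X<.68)&(Y>-.24)&(Y<-.07)
    Q=W[m]; print(len(Q), Q.mean(0))
    # robust fit x = a + b*y 
    r=least_squares(lambda t:t[0]+t[1]*(Q[:,1]+.15)+t[2]*(Q[:,2]-.1)-Q[:,0],[.6,0,0],loss='soft_l1',f_scale=.002)
    res=r.fun; print('panel plane',r.x,np.degrees(np.arctan(r.x[1])),np.median(abs(res)))
    m=(Z>.165)&(Z<.195)&(X>.56)&(X<.72)&(Y>-.45)&(Y<0)
    Q=W[m]; print('ptop',len(Q)); 
    if len(Q)>20: print('rect',cv2.minAreaRect(((Q[:,:2])*1000).astype(np.float32)),np.median(Q[:,2]))
    # holder plate
    m=(Z>.058)&(Z<.135)&(X>.43)&(X<.55)&(Y>-.2)&(Y<-.05)
    Q=W[m]; print('plate',len(Q))
    if len(Q)>20:
        r=least_squares(lambda t:t[0]+t[1]*(Q[:,1]+.12)+t[2]*(Q[:,2]-.1)-Q[:,0],[.5,0,0],loss='soft_l1',f_scale=.002)
        print(r.x,np.degrees(np.arctan(r.x[1])),np.median(abs(r.fun)),Q[:,1].min(),Q[:,1].max(),np.percentile(Q[:,2],[1,50,99]))
        print(cv2.minAreaRect(((Q[:,:2])*1000).astype(np.float32)))
    m=(Z>.085)&(Z<.13)&(X>.42)&(X<.58)&(Y>0.1)&(Y<.4)
    lab,n=None,0
    k,L,st,ce=cv2.connectedComponentsWithStats(m.astype(np.uint8))
    for i in range(1,k):
        if st[i,4]>20:
            q=W[L==i]; col=np.median(p[L==i],0); print('jar',ce[i].round(),st[i,4],np.median(q,0).round(4),((q.min(0)+q.max(0))/2).round(4),col)
    # crate rim
    m=(Z>.045)&(Z<.062)&(X>.38)&(X<.62)&(Y>0.08)&(Y<.42)
    Q=W[m]
    if len(Q)>20: print('crate',cv2.minAreaRect(((Q[:,:2])*1000).astype(np.float32)))
E
```

```text
top0 table z 0.00012261456003468025 0.008610321503379101
666 [ 0.62778206 -0.1569374   0.10608071]
panel plane [ 0.62594006 -0.17827937 -0.01201366] -10.108454231249064 0.0007081905810800704
ptop 891
rect ((650.1474609375, -238.50827026367188), (20.701416015625, 320.9743957519531), 10.617447853088379) 0.18005050524189115
plate 208
[ 0.49661872 -0.15376307  0.03871312] -8.741511896972636 0.0010454420549726728 -0.17919616695116022 -0.06147202698675358 [0.05840333 0.10771457 0.12335805]
((471.9415283203125, -123.52876281738281), (59.60341262817383, 119.0334701538086), 7.626580715179443)
jar [140. 202.] 104 [0.5286 0.3259 0.0926] [0.5288 0.3283 0.0926] [129.5 133.  134. ]
jar [164. 204.] 187 [0.5195 0.2518 0.1112] [0.5204 0.2533 0.1018] [53. 22. 22.]
jar [190. 208.] 212 [0.5077 0.1807 0.1057] [0.5092 0.1815 0.0986] [133.   69.   32.5]
jar [136. 219.] 215 [0.478  0.3324 0.1063] [0.4777 0.3349 0.0985] [45. 94. 42.]
jar [161. 222.] 234 [0.4674 0.2593 0.1144] [0.4675 0.2622 0.1026] [157.  37.  20.]
jar [187. 226.] 194 [0.4562 0.1862 0.1111] [0.4578 0.1884 0.1019] [30.  42.  53.5]
crate ((494
[... 424 characters left out ...]
ate 155
[ 0.49923562 -0.16854894 -0.01913271] -9.56722155764845 0.0008273969309276485 -0.1804359046713734 -0.05805420389192212 [0.06012424 0.09825923 0.12044247]
((497.92767333984375, -119.35502624511719), (5.341855525970459, 124.18502807617188), 9.028800010681152)
jar [247. 254.] 645 [0.515  0.2439 0.1049] [0.5142 0.2209 0.0989] [99. 70. 64.]
jar [270. 259.] 753 [0.4634 0.2586 0.1104] [0.4632 0.2321 0.1008] [108.  77.  65.]
jar [262. 295.] 431 [0.4781 0.3441 0.1044] [0.4775 0.3371 0.0967] [ 79. 130.  74.]
jar [237. 293.] 153 [0.5278 0.3348 0.0921] [0.5282 0.3309 0.0908] [196. 201. 196.]
crate ((493.121337890625, 261.3587646484375), (230.7672119140625, 127.75038146972656), 81.94514465332031)
```

```bash
python3 - <<'E'
from h import *
s=bot.read_state(); c=vision.get_calibration('wrist')
R,_=cv2.Rodrigues(c['rvec']); C=-R.T@c['tvec']
T=s['tcp_rot']
print('cam in tool',T.T@(C-s['position']),'axes cols\n',(T.T@R.T).round(3))
for n in('side','top'):
    c=vision.get_calibration(n);R,_=cv2.Rodrigues(c['rvec']);print(n,-R.T@c['tvec'],R[2])
E
```

```text
cam in tool [ 0.08182861  0.00058138 -0.16209698] axes cols
 [[ 0.001 -0.955 -0.295]
 [ 1.     0.     0.001]
 [-0.001 -0.295  0.955]]
side [0.47883382 0.82961648 0.64145497] [ 0.05147415 -0.85076458 -0.52302012]
top [ 0.32550652 -0.03566047  1.21981628] [ 0.17472819  0.01644997 -0.98447928]
```

```bash
python3 -m handwheel '[{"hand":1,"dx":1.5,"dy":2.5,"dz":0.5,"wz":-0.05},{"hand":1,"dx":2.5,"dy":4,"dz":0},{"hand":1,"dx":2.5,"dy":4,"dz":0},{"hand":1,"dx":2.5,"dy":4,"dz":0},{"hand":1,"dx":2.5,"dy":4,"dz":0},{"hand":1,"dx":2.5,"dy":4,"dz":0},{"hand":1,"dx":2.5,"dy":4,"dz":0},{"hand":1,"dx":2.5,"dy":4,"dz":0},{"hand":1,"dx":2.5,"dy":4,"dz":0},{"hand":1,"dx":2.5,"dy":4,"dz":0}]'
```

```text
invalid input
```

```bash
python3 -m handwheel '[{"hand":1,"dx":1.5,"dy":2.5,"dz":0.5,"wx":0,"wy":0,"wz":-0.05},{"hand":1,"dx":2.5,"dy":4,"dz":0,"wx":0,"wy":0,"wz":0},{"hand":1,"dx":2.5,"dy":4,"dz":0,"wx":0,"wy":0,"wz":0},{"hand":1,"dx":2.5,"dy":4,"dz":0,"wx":0,"wy":0,"wz":0},{"hand":1,"dx":2.5,"dy":4,"dz":0,"wx":0,"wy":0,"wz":0},{"hand":1,"dx":2.5,"dy":4,"dz":0,"wx":0,"wy":0,"wz":0},{"hand":1,"dx":2.5,"dy":4,"dz":0,"wx":0,"wy":0,"wz":0},{"hand":1,"dx":2.5,"dy":4,"dz":0,"wx":0,"wy":0,"wz":0},{"hand":1,"dx":2.5,"dy":4,"dz":0,"wx":0,"wy":0,"wz":0},{"hand":1,"dx":2.5,"dy":4,"dz":0,"wx":0,"wy":0,"wz":0}]'
```

```text
time_s: 1.15
position: [0.3793, -0.2226, 0.2276]
tcp_rot: [[0.985, 0.172, 0.0], [0.172, -0.985, -0.0], [0.0, 0.0, -1.0]]
force: [0.6, -0.3, 0.3]
opening: 0.996
```

```bash
python3 -m handwheel '[{"hand":1,"dx":1.5,"dy":2,"dz":-0.5,"wx":0.0225,"wy":-0.129,"wz":0},{"hand":1,"dx":1.5,"dy":2,"dz":-1,"wx":0.0225,"wy":-0.129,"wz":0},{"hand":1,"dx":1,"dy":2,"dz":-1,"wx":0.0225,"wy":-0.129,"wz":0},{"hand":1,"dx":1,"dy":2,"dz":-1,"wx":0.0225,"wy":-0.129,"wz":0},{"hand":1,"dx":0,"dy":0,"dz":0,"wx":0,"wy":0,"wz":0}]'; python3 - <<'E'
from h import *
print(bot.read_state()['joint_positions'].round(1))
p,d,c=snap('wrist','w1')
E
```

```text
time_s: 1.65
position: [0.4232, -0.1483, 0.1954]
tcp_rot: [[0.882, 0.181, 0.436], [0.156, -0.983, 0.094], [0.445, -0.015, -0.895]]
force: [0.7, -0.3, -0.2]
opening: 1.0
[-50.5  15.3 124.4  43.1  35.4  -5.4]
```

View pics/w1.png

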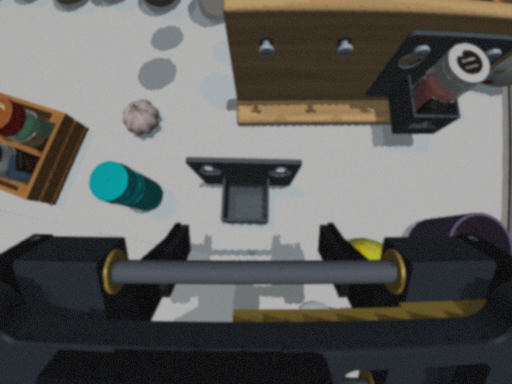

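The wrist view shows the two screw heads at about (267,47) and (345,46), and the holder plate from (188,165) to (300,168) with its keyholes visible.

```bash
python3 - <<'E'
from h import *
p,d,c=load('w1'); W=cloud(p,d,c)
X,Y,Z=W[...,0],W[...,1],W[...,2]
def clusters(m,nm,mn=15):
    k,L,st,ce=cv2.connectedComponentsWithStats(m.astype(np.uint8))
    for i in range(1,k):
        if st[i,4]>mn:
            q=W[L==i]; print(nm,ce[i].round(1),st[i,4],np.median(q,0).round(4),q.min(0).round(4),q.max(0).round(4))
# panel front plane
m=(Z>.03)&(Z<.17)&(X>.56)&(X<.68)&(Y>-.23)&(Y<-.08)
Q=W[m]
r=least=None
from scipy.optimize import least_squares
r=least_squares(lambda t:t[0]+t[1]*(Q[:,1]+.15)+t[2]*(Q[:,2]-.1)-Q[:,0],[.6,0,0],loss='soft_l1',f_scale=.001)
print('panel',len(Q),r.x,'yaw',-np.degrees(np.arctan(r.x[1])),np.median(abs(r.fun)))
a,b,cc=r.x
dist=(a+b*(Y+.15)+cc*(Z-.1)-X)/np.hypot(1,b)
clusters((dist>.009)&(dist<.017)&(Z>.12)&(Z<.155)&(Y>-.26)&(Y<-.06),'head',8)
m=(Z>.172)&(Z<.19)&(X>.56)&(Y<0)
q=W[m]; print('top',np.median(q[:,2]),cv2.minAreaRect((q[:,:2]*1000).astype(np.float32)))
m=(Z>.058)&(Z<.135)&(X>.43)&(X<.55)&(Y>-.2)&(Y<-.05)
Q=W[m]; 
r=least_squares(lambda t:t[0]+t[1]*(Q[:,1]+.12)+t[2]*(Q[:,2]-.1)-Q[:,0],[.5,0,0],loss='soft_l1',f_scale=.001)
print('plate',len(Q),r.x,'yaw',-np.degrees(np.arctan(r.x[1])),np.median(abs(r.fun)),Q[:,1].min(),Q[:,1].max(),Q[:,2].max())
print(cv2.minAreaRect((Q[:,:2]*1000).astype(np.float32)))
m=(Z>.11)&(Z<.13)&(X>.43)&(X<.55)&(Y>-.2)&(Y<-.05)
Q=W[m];print('platetop',len(Q),cv2.minAreaRect((Q[:,:2]*1000).astype(np.float32)),np.median(Q[:,2]))
m=(Z>.045)&(Z<.056)&(X>.42)&(X<.5)&(Y>-.17)&(Y<-.08)
Q=W[m];print('pocketrim',len(Q),cv2.minAreaRect((Q[:,:2]*1000).astype(np.float32)))
E
```

```text
panel 10023 [ 0.62462583 -0.19080353 -0.00120889] yaw 10.802395326233128 0.0004448740294060727
head [265.7  50.9] 172 [ 0.6077 -0.129   0.1419] [ 0.605  -0.1363  0.1317] [ 0.6123 -0.121   0.1481]
head [344.4  50.6] 168 [ 0.6227 -0.2067  0.1421] [ 0.62   -0.2149  0.132 ] [ 0.6267 -0.1995  0.148 ]
top 0.18021035293259036 ((644.1599731445312, -221.3817138671875), (19.224624633789062, 275.75213623046875), 11.884332656860352)
plate 1886 [ 0.49534711 -0.16101895  0.01111079] yaw 9.147192375987201 0.0006035011550517833 -0.1846743003044465 -0.06745296361714677 0.12069787530969323
((497.228515625, -125.82382202148438), (7.026636123657227, 118.44219207763672), 8.986214637756348)
platetop 783 ((497.7119140625, -125.75979614257812), (6.051730155944824, 118.32218933105469), 8.986214637756348) 0.11822331365384357
pocketrim 479 ((467.83087158203125, -121.51696014404297), (55.53052520751953, 74.29034423828125), 8.822185516357422)
```

```bash
sed -i "s/    p,d=vision.capture(n); c=vision.get_calibration(n)/    c=vision.get_calibration(n); p,d=vision.capture(n)/" h.py
cat > m.py <<'E'
from h import *
from scipy.optimize import least_squares
import sys
def meas(tag):
    p,d,c=load(tag); W=cloud(p,d,c)
    X,Y,Z=W[...,0],W[...,1],W[...,2]
    m=(Z>.03)&(Z<.17)&(X>.56)&(X<.68)&(Y>-.23)&(Y<-.08); Q=W[m]
    r=least_squares(lambda t:t[0]+t[1]*(Q[:,1]+.15)+t[2]*(Q[:,2]-.1)-Q[:,0],[.6,0,0],loss='soft_l1',f_scale=.001)
    print('panel',len(Q),r.x,'yaw',-np.degrees(np.arctan(r.x[1])),np.median(abs(r.fun)))
    a,b,cc=r.x
    dist=(a+b*(Y+.15)+cc*(Z-.1)-X)/np.hypot(1,b)
    m=(dist>.009)&(dist<.017)&(Z>.12)&(Z<.155)&(Y>-.26)&(Y<-.06)
    k,L,st,ce=cv2.connectedComponentsWithStats(m.astype(np.uint8))
    for i in range(1,k):
        if st[i,4]>8:
            q=W[L==i]; print('head',ce[i].round(1),st[i,4],np.median(q,0).round(4),q.min(0).round(4),q.max(0).round(4))
    m=(Z>.11)&(Z<.13)&(X>.43)&(X<.55)&(Y>-.2)&(Y<-.05)
    Q=W[m]
    if len(Q)>9: print('platetop',len(Q),cv2.minAreaRect((Q[:,:2]*1000).astype(np.float32)),np.median(Q[:,2]))
    m=(Z>.172)&(Z<.19)&(X>.56)&(Y<0)
    q=W[m]; print('top',np.median(q[:,2]),cv2.minAreaRect((q[:,:2]*1000).astype(np.float32)))
if __name__=='__main__': 
    for t in sys.argv[1:]: print(t); meas(t)
E
python3 - <<'E'
from h import *
s=bot.read_state(); print(s['position'],s['tcp_rot'].round(3),s['joint_positions'].round(1),s['qvel'].round(1))
snap('wrist','w2')
E
python3 m.py w1 w2 top0 side0
```

```text
[ 0.42439145 -0.15044449  0.19626643] [[ 0.882  0.181  0.436]
 [ 0.157 -0.983  0.091]
 [ 0.445 -0.011 -0.895]] [-50.4  15.3 124.2  42.9  35.4  -5.1] [ 0.3 -0.6 -4.3 -2.4 -0.3  1.8]
w1
panel 10023 [ 0.62462583 -0.19080353 -0.00120889] yaw 10.802395326233128 0.0004448740294060727
head [265.7  50.9] 172 [ 0.6077 -0.129   0.1419] [ 0.605  -0.1363  0.1317] [ 0.6123 -0.121   0.1481]
head [344.4  50.6] 168 [ 0.6227 -0.2067  0.1421] [ 0.62   -0.2149  0.132 ] [ 0.6267 -0.1995  0.148 ]
platetop 783 ((497.7119140625, -125.75979614257812), (6.051730155944824, 118.32218933105469), 8.986214637756348) 0.11822331365384357
top 0.18021035293259036 ((644.1599731445312, -221.3817138671875), (19.224624633789062, 275.75213623046875), 11.884332656860352)
w2
panel 10170 [ 0.62390733 -0.19123276 -0.00169542] yaw 10.826122582012328 0.00043338582974827844
head [262.9  52.2] 169 [ 0.6064 -0.1264  0.141 ] [ 0.6041 -0.1335  0.1305] [ 0.6109 -0.118   0.1465]
head [341.9  51.7] 156 [ 0.6216 -0.2048  0.1413] [ 0.6192 -0.2124  0.1314] [ 0.6263 -0.1972  0.1466]
platetop 752 ((496.6051330566406, -122.80013275146484), (
[... 417 characters left out ...]
 13 [ 0.6092 -0.123   0.1453] [ 0.6068 -0.1319  0.1393] [ 0.6114 -0.1175  0.1499]
platetop 99 ((498.2343444824219, -119.47785949707031), (6.098233222961426, 118.1397705078125), 9.363301277160645) 0.11916238276183723
top 0.18059156196106207 ((731.1595458984375, -217.47731018066406), (188.78811645507812, 407.61669921875), 9.682292938232422)
side0
panel 462 [ 0.64938119 -0.37805159 -0.13987508] yaw 20.709178185034727 0.008467498242634708
platetop 51 ((498.2480773925781, -120.95124816894531), (5.229630947113037, 120.93258666992188), 9.048606872558594) 0.11788138209393055
top 0.18048483852159147 ((739.9229736328125, -1160.4200439453125), (2167.396728515625, 287.79217529296875), 89.04232025146484)
```

```bash
python3 -m handwheel '[{"hand":1,"dx":1.5,"dy":0.8,"dz":-2.5,"wx":0,"wy":0,"wz":0},{"hand":1,"dx":1.6,"dy":0.8,"dz":-3,"wx":0,"wy":0,"wz":0},{"hand":1,"dx":1.5,"dy":0.9,"dz":-3,"wx":0,"wy":0,"wz":0},{"hand":1,"dx":0,"dy":0,"dz":-3,"wx":0,"wy":0,"wz":0},{"hand":1,"dx":0,"dy":0,"dz":0,"wx":0,"wy":0,"wz":0}]'; python3 - <<'E'
from h import *
s=bot.read_state(); print(s['position'],s['tcp_rot'].round(3),s['joint_positions'].round(1),s['qvel'].round(1))
snap('wrist','w3')
E
python3 m.py w3
```

```text
time_s: 2.25
position: [0.4731, -0.1263, 0.0848]
tcp_rot: [[0.88, 0.183, 0.438], [0.158, -0.983, 0.092], [0.448, -0.012, -0.894]]
force: [0.1, -0.2, 0.5]
opening: 1.0
[ 0.47314871 -0.12632679  0.08480771] [[ 0.88   0.183  0.438]
 [ 0.158 -0.983  0.092]
 [ 0.448 -0.012 -0.894]] [-41.8  33.5 125.8  79.4  21.5 -37.7] [-0.7 -4.7  0.3 -8.4  1.9  9.5]
w3
panel 16991 [ 0.62379126 -0.19146174 -0.0043271 ] yaw 10.838778928706716 0.00039923031824284916
head [294.4   6.5] 360 [ 0.6061 -0.1265  0.1377] [ 0.604  -0.134   0.1306] [ 0.6109 -0.1183  0.1431]
head [428.8   7.8] 439 [ 0.6212 -0.204   0.139 ] [ 0.6184 -0.2122  0.1305] [ 0.6236 -0.1966  0.1456]
platetop 3715 ((469.0370788574219, -126.74195861816406), (61.90788650512695, 119.62720489501953), 8.867456436157227) 0.11809960379005761
top nan ((0.0, 0.0), (0.0, 0.0), 0.0)
  return _methods._mean(a, axis=axis, dtype=dtype,
  ret = ret.dtype.type(ret / rcount)
```

View pics/w3.png

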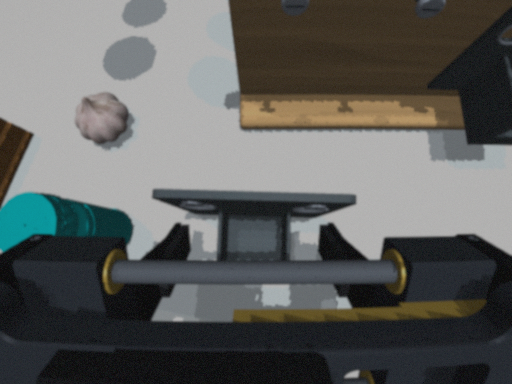

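```bash
python3 -m handwheel '[{"hand":1,"dx":-0.1,"dy":0,"dz":-1.6,"wx":0,"wy":0,"wz":0},{"hand":1,"dx":-0.1,"dy":0,"dz":-1.6,"wx":0,"wy":0,"wz":0},{"hand":1,"dx":-0.1,"dy":0,"dz":-1.6,"wx":0,"wy":0,"wz":0},{"hand":1,"dx":0,"dy":0,"dz":-1.2,"wx":0,"wy":0,"wz":0},{"hand":1,"dx":0,"dy":0,"dz":-0.4,"wx":0,"wy":0,"wz":0},{"hand":1,"dx":0,"dy":0,"dz":0,"wx":0,"wy":0,"wz":0}]'; python3 - <<'E'
from h import *
s=bot.read_state(); print(s['position'],s['tcp_rot'].round(3),s['joint_positions'].round(1),s['qvel'].round(1))
E
```

```text
time_s: 2.9
position: [0.4707, -0.1272, 0.0242]
tcp_rot: [[0.877, 0.183, 0.444], [0.16, -0.983, 0.089], [0.452, -0.007, -0.892]]
force: [-0.1, 0.2, 0.3]
opening: 1.004
[ 0.47071242 -0.12722345  0.02422188] [[ 0.877  0.183  0.444]
 [ 0.16  -0.983  0.089]
 [ 0.452 -0.007 -0.892]] [-42.2  43.4 127.7 109.3  22.7 -70.3] [ 0.2 -0.9  0.4  0.1 -0.2 -0.1]
```

```bash
python3 -m handwheel '[{"hand":1,"dx":0,"dy":0.1,"dz":-0.5,"wx":0,"wy":0,"wz":0},{"hand":1,"dx":0,"dy":0,"dz":-0.4,"wx":0,"wy":0,"wz":0},{"hand":1,"dx":0,"dy":0,"dz":0,"wx":0,"wy":0,"wz":0},{"hand":0.3,"dx":0,"dy":0,"dz":0,"wx":0,"wy":0,"wz":0},{"hand":0,"dx":0,"dy":0,"dz":0,"wx":0,"wy":0,"wz":0},{"hand":-1,"dx":0,"dy":0,"dz":0,"wx":0,"wy":0,"wz":0},{"hand":-1,"dx":0,"dy":0,"dz":0,"wx":0,"wy":0,"wz":0},{"hand":-1,"dx":0,"dy":0,"dz":0,"wx":0,"wy":0,"wz":0}]'; python3 - <<'E'
from h import *
s=bot.read_state(); print(s['position'],s['tcp_rot'].round(3),s['joint_positions'].round(1),s['qvel'].round(1))
snap('wrist','w4');snap('side','s4')
E
```

```text
time_s: 3.7
position: [0.4693, -0.1252, 0.0142]
tcp_rot: [[0.879, 0.182, 0.441], [0.159, -0.983, 0.09], [0.45, -0.009, -0.893]]
force: [-1.4, -0.6, 2.3]
opening: 0.666
[ 0.46927711 -0.12518006  0.01418175] [[ 0.879  0.182  0.441]
 [ 0.159 -0.983  0.09 ]
 [ 0.45  -0.009 -0.893]] [-42.1  45.  128.  113.3  23.2 -74.5] [ 0.  -0.1  0.  -0.   0.1  0. ]
```

View pics/w4.png

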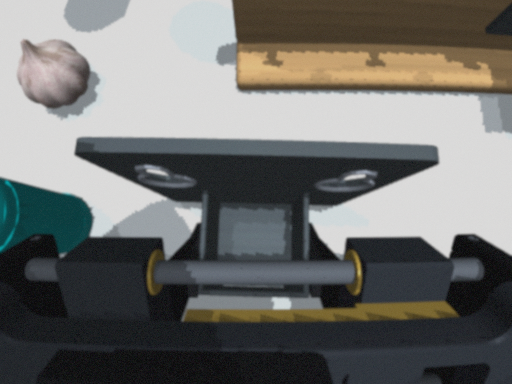

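View pics/s4.png

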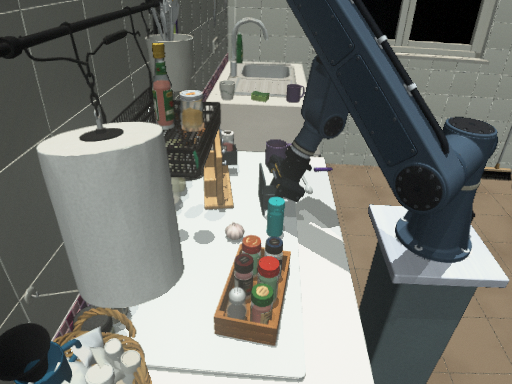

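Both sides of the pocket are gripped (opening 0.666, about 58 mm). Lifting it now.

```bash
python3 -m handwheel '[{"hand":-1,"dx":0,"dy":0,"dz":1,"wx":0,"wy":0,"wz":0},{"hand":-1,"dx":0,"dy":0,"dz":1.5,"wx":0,"wy":0,"wz":0},{"hand":-1,"dx":0.5,"dy":0,"dz":1.5,"wx":0,"wy":0,"wz":0},{"hand":-1,"dx":1,"dy":-1,"dz":1.5,"wx":0,"wy":0,"wz":0},{"hand":-1,"dx":1,"dy":-1,"dz":1.0,"wx":0,"wy":0,"wz":0},{"hand":-1,"dx":1,"dy":-1,"dz":0,"wx":0,"wy":0,"wz":0},{"hand":-1,"dx":1,"dy":-1,"dz":0,"wx":0,"wy":0,"wz":0},{"hand":-1,"dx":0,"dy":0,"dz":0,"wx":0,"wy":0,"wz":0},{"hand":-1,"dx":0,"dy":0,"dz":0,"wx":0,"wy":0,"wz":0}]'; cat > rel.py <<'E'
from h import *
import sys
tag=sys.argv[1]; zt=float(sys.argv[2])
s=bot.read_state(); print(s['time_s'],s['position'].round(4),s['tcp_rot'].round(3).tolist(),s['joint_positions'].round(1),'qv',abs(s['qvel']).max().round(1),s['force'].round(1),s['opening'])
for n in sys.argv[3:]: snap(n,tag+n)
pz=zt
for n in sys.argv[3:]:
    p,d,c=load(tag+n);W=cloud(p,d,c);X,Y,Z=W[...,0],W[...,1],W[...,2]
    m=(Z>zt-.006)&(Z<zt+.006)&(X>.45)&(X<.65)&(Y>-.27)&(Y<-.05)
    k,L,st,ce=cv2.connectedComponentsWithStats(m.astype(np.uint8))
    for i in range(1,k):
        if st[i,4]>25:
            q=W[L==i]; print(n,'cl',ce[i].round(),st[i,4],np.median(q[:,2]).round(4),np.round(cv2.minAreaRect((q[:,:2]*1000).astype(np.float32))[0],1),np.round(cv2.minAreaRect((q[:,:2]*1000).astype(np.float32))[1:][0],1),cv2.minAreaRect((q[:,:2]*1000).astype(np.float32))[2])
E
python3 rel.py a 0.178 wrist side top
```

```text
time_s: 4.7
position: [0.5133, -0.1641, 0.0784]
tcp_rot: [[0.879, 0.183, 0.439], [0.159, -0.983, 0.091], [0.449, -0.01, -0.894]]
force: [0.5, 0.5, -2.3]
opening: 0.669
4.7 [ 0.5133 -0.1641  0.0784] [[0.879, 0.183, 0.439], [0.159, -0.983, 0.091], [0.449, -0.01, -0.894]] [-42.   35.4 118.6  67.   23.2 -24.5] qv 1.4 [ 0.5  0.5 -2.3] 0.6687230099663973
wrist cl [257. 151.] 8775 0.1815 [ 541.  -160.6] [  6.3 120.1] 9.03915023803711
wrist cl [ 11. 268.] 782 0.1753 [488.6 -89.7] [16.9  8.3] 42.10368728637695
wrist cl [105. 279.] 5162 0.1757 [ 491.2 -121.6] [20.4 30.3] 11.598073959350586
wrist cl [340. 302.] 11655 0.177 [ 499.2 -168.8] [ 21.3 135.9] 10.663405418395996
wrist cl [500. 268.] 671 0.1753 [ 518.5 -246. ] [ 6.5 13.5] 67.42201232910156
wrist cl [480. 375.] 778 0.1804 [ 487.2 -240. ] [10.6 11.4] 28.345979690551758
side cl [218. 147.] 141 0.1802 [ 636.2 -169.9] [ 17.5 187.5] 8.635358810424805
side cl [261. 141.] 69 0.1768 [ 506.  -195.2] [ 20.8 117.7] 10.845263481140137
side cl [249. 148.] 42 0.1817 [ 541.4 -153.8] [  5.4 116.2] 9.656608581542969
side cl [270. 157.] 107 0.1785 [ 476.7 -103.1] [52.2 62.7] 0.5877986550331116
top cl [323. 154.] 287 0.1805 [ 641.2 -194.1] [ 19.6 151.2] 8.34518814086914
```

View pics/awrist.png

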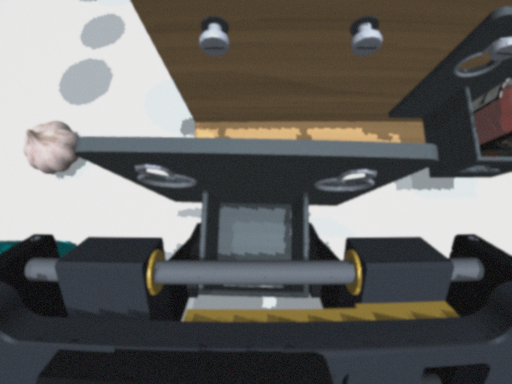

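View pics/aside.png

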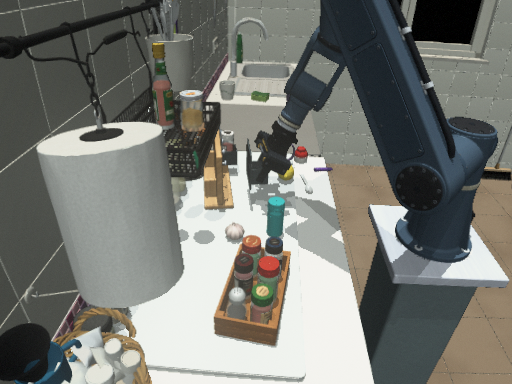

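View pics/atop.png

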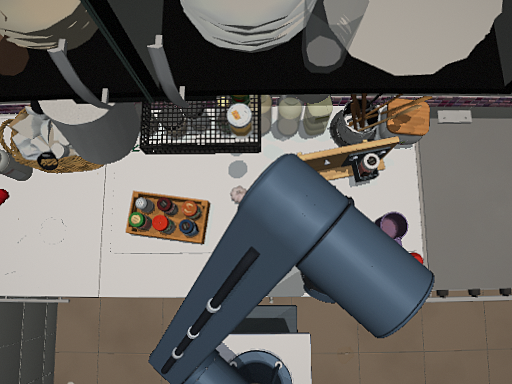

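```bash
cat > rel2.py <<'E'
from h import *
from scipy.optimize import least_squares
import sys
def plane(Q,y0,z0):
    r=least_squares(lambda t:t[0]+t[1]*(Q[:,1]-y0)+t[2]*(Q[:,2]-z0)-Q[:,0],[np.median(Q[:,0]),-.19,0],loss='soft_l1',f_scale=.001); return r.x
def rel2(tag,xlo,xhi,ztop):
    p,d,c=load(tag);W=cloud(p,d,c);X,Y,Z=W[...,0],W[...,1],W[...,2]
    U=X*np.cos(.187)+Y*np.sin(.187)   # panel normal coord
    V=-X*np.sin(.187)+Y*np.cos(.187)
    m=(Z>.09)&(Z<.175)&(U>.585)&(U<.6)
    m&=(V<-.17)|True
    Q=W[m&(V>-.31)&(V<-.2)]
    a=plane(Q,-.16,.13); print('panel',len(Q),a.round(4),'yaw',-np.degrees(np.arctan(a[1])).round(2), 'U med',np.median(U[m&(V>-.31)&(V<-.2)]).round(4))
    Up=np.median(U[m&(V>-.31)&(V<-.2)])
    m=(U>Up-.017)&(U<Up-.009)&(Z>.12)&(Z<.155)&(V>-.36)&(V<-.2)
    k,L,st,ce=cv2.connectedComponentsWithStats(m.astype(np.uint8))
    for i in range(1,k):
        if st[i,4]>20:
            f=(L==i); print('head',ce[i].round(),st[i,4],'V mid',((V[f].min()+V[f].max())/2).round(4),'Vrange',(V[f].max()-V[f].min()).round(4),'Z',Z[f].min().round(4),Z[f].max().round(4),'U',np.median(U[f]).round(4))
    m=(X>xlo)&(X<xhi)&(Z>ztop-.1)&(Z<ztop-.006)&(Y>-.24)&(Y<-.1)
    k,L,st,ce=cv2.connectedComponentsWithStats(m.astype(np.uint8)); i=1+np.argmax(st[1:,4]); Q=W[L==i]
    a=plane(Q,-.16,ztop-.04); print('plate',len(Q),a.round(4),'yaw',-np.degrees(np.arctan(a[1])).round(2),'pitch',np.degrees(np.arctan(a[2])).round(2))
    m=(abs(Z-ztop)<.006)&(X>xlo)&(X<xhi)&(Y>-.26)&(Y<-.06)
    k,L,st,ce=cv2.connectedComponentsWithStats(m.astype(np.uint8)); i=1+np.argmax(st[1:,4]); f=L==i
    print('ptop n',f.sum(),'U',U[f].min().round(4),U[f].max().round(4),'V',V[f].min().round(4),V[f].max().round(4),'Vmid',((V[f].min()+V[f].max())/2).round(4),'z',np.median(Z[f]).round(4),np.round(cv2.minAreaRect((W[f][:,:2]*1000).astype(np.float32))[0],1))
if __name__=='__main__': rel2(sys.argv[1],*map(float,sys.argv[2:5]))
E
python3 rel2.py awrist .525 .56 .1815
```

```text
panel 7629 [ 0.6261 -0.1906  0.001 ] yaw 10.79 U med 0.5854
head [214.  43.] 642 V mid -0.2375 Vrange 0.0154 Z 0.1305 0.1466 U 0.5723
head [366.  43.] 636 V mid -0.3169 Vrange 0.0157 Z 0.1301 0.1471 U 0.5726
plate 11064 [ 0.5384 -0.161   0.0042] yaw 9.15 pitch 0.24
ptop n 7756 U 0.4974 0.5061 V -0.3184 -0.1989 Vmid -0.2587 z 0.1817 [ 541.1 -161. ]
```

```bash
python3 -m handwheel '[{"hand":-1,"dx":1.2,"dy":-0.3,"dz":-0.1,"wx":0,"wy":0,"wz":0.01},{"hand":-1,"dx":1.2,"dy":-0.3,"dz":-0.1,"wx":0,"wy":0,"wz":0.01},{"hand":-1,"dx":1.2,"dy":-0.3,"dz":-0.1,"wx":0,"wy":0,"wz":0.01},{"hand":-1,"dx":1.2,"dy":-0.2,"dz":-0.1,"wx":0,"wy":0,"wz":0},{"hand":-1,"dx":0,"dy":0,"dz":0,"wx":0,"wy":0,"wz":0},{"hand":-1,"dx":0,"dy":0,"dz":0,"wx":0,"wy":0,"wz":0}]'; python3 rel.py b 0.178 wrist | head -1; python3 rel2.py bwrist .57 .607 .178
```

```text
time_s: 5.45
position: [0.5611, -0.1748, 0.0744]
tcp_rot: [[0.874, 0.213, 0.436], [0.186, -0.977, 0.105], [0.449, -0.01, -0.894]]
force: [0.4, -0.6, -1.8]
opening: 0.667
5.45 [ 0.5611 -0.1748  0.0744] [[0.874, 0.213, 0.436], [0.186, -0.977, 0.105], [0.449, -0.01, -0.894]] [-39.3  37.4 111.5  57.2  25.2 -12.8] qv 0.9 [ 0.4 -0.6 -1.8] 0.6669758249155215
panel 10871 [ 0.626  -0.1904  0.0022] yaw 10.78 U med 0.5853
head [173. 117.] 572 V mid -0.2377 Vrange 0.0152 Z 0.1313 0.1472 U 0.5724
head [341. 121.] 579 V mid -0.3168 Vrange 0.0151 Z 0.1308 0.1473 U 0.5727
plate 11411 [ 0.5841 -0.1919  0.0056] yaw 10.86 pitch 0.32
ptop n 7576 U 0.5437 0.5501 V -0.3371 -0.2174 Vmid -0.2772 z 0.1777 [ 588.9 -170.7]
```

View pics/bwrist.png

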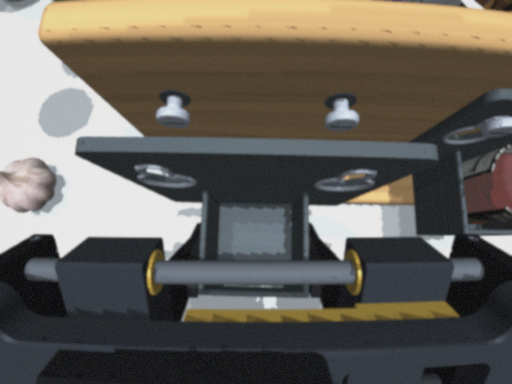

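```bash
python3 -m handwheel '[{"hand":-1,"dx":0.8,"dy":0.15,"dz":0.05,"wx":0,"wy":0,"wz":0},{"hand":-1,"dx":0.8,"dy":0.15,"dz":0,"wx":0,"wy":0,"wz":0},{"hand":-1,"dx":0.6,"dy":0.1,"dz":0,"wx":0,"wy":0,"wz":0},{"hand":-1,"dx":0,"dy":0,"dz":0,"wx":0,"wy":0,"wz":0}]'; python3 rel.py c 0.178 wrist | head -1; python3 rel2.py cwrist .59 .63 .178
```

```text
time_s: 5.9
position: [0.5841, -0.1715, 0.0753]
tcp_rot: [[0.874, 0.213, 0.438], [0.186, -0.977, 0.104], [0.45, -0.009, -0.893]]
force: [0.0, 0.2, -1.7]
opening: 0.668
5.9 [ 0.5841 -0.1715  0.0753] [[0.874, 0.213, 0.438], [0.186, -0.977, 0.104], [0.45, -0.009, -0.893]] [-37.3  37.9 108.7  54.   25.4  -7.4] qv 0.9 [ 0.   0.2 -1.7] 0.6677245713479525
panel 4469 [ 0.6258 -0.1902  0.0036] yaw 10.77 U med 0.5852
head [165. 178.] 243 V mid -0.2359 Vrange 0.0193 Z 0.1254 0.1349 U 0.5697
head [346. 183.] 250 V mid -0.3199 Vrange 0.0215 Z 0.1252 0.1342 U 0.5698
plate 11362 [ 0.6076 -0.1911  0.0061] yaw 10.82 pitch 0.35
ptop n 9949 U 0.5838 0.6018 V -0.2973 -0.1974 Vmid -0.2473 z 0.1792 [ 627.6 -133. ]
```

View pics/cwrist.png

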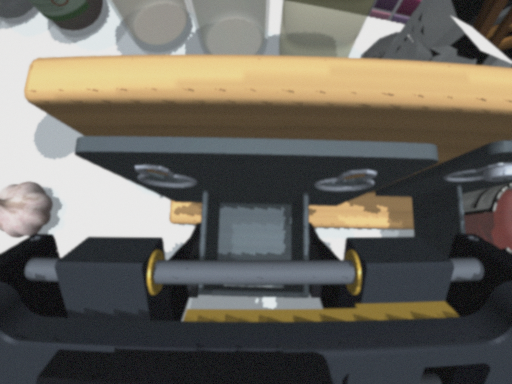

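```bash
python3 -m handwheel '[{"hand":-1,"dx":0,"dy":0.1,"dz":0,"wx":0,"wy":0,"wz":0},{"hand":-1,"dx":0.4,"dy":0.1,"dz":0,"wx":0,"wy":0,"wz":0},{"hand":-1,"dx":0,"dy":0,"dz":0,"wx":0,"wy":0,"wz":0}]'; python3 rel.py d 0.178 wrist | head -1
```

```text
time_s: 6.25
position: [0.5883, -0.1698, 0.0754]
tcp_rot: [[0.874, 0.212, 0.438], [0.186, -0.977, 0.103], [0.45, -0.009, -0.893]]
force: [0.3, 0.4, -2.4]
opening: 0.671
6.25 [ 0.5883 -0.1698  0.0754] [[0.874, 0.212, 0.438], [0.186, -0.977, 0.103], [0.45, -0.009, -0.893]] [-36.8  38.  108.3  53.5  25.4  -6.4] qv 0.7 [ 0.3  0.4 -2.4] 0.6710769409412581
```

```bash
python3 - <<'E'
from h import *
p=load('dwrist')[0]; cv2.imwrite('pics/dz.png',cv2.resize(p[120:220,60:460][:,:,::-1],None,fx=2,fy=2,interpolation=cv2.INTER_CUBIC))
E
```

```text
(no output)
```

View pics/dz.png

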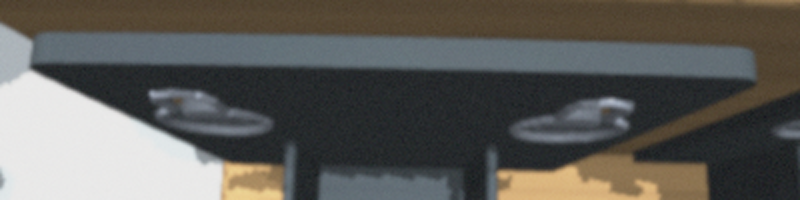

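```bash
python3 -m handwheel '[{"hand":-1,"dx":0.35,"dy":0.07,"dz":0,"wx":0,"wy":0,"wz":0},{"hand":-1,"dx":0.3,"dy":0.06,"dz":0,"wx":0,"wy":0,"wz":0},{"hand":-1,"dx":0,"dy":0,"dz":0,"wx":0,"wy":0,"wz":0},{"hand":-1,"dx":0,"dy":0,"dz":0,"wx":0,"wy":0,"wz":0}]'; python3 rel.py e 0.178 wrist side | head -1
python3 - <<'E'
from h import *
p=load('ewrist')[0]; a=cv2.resize(p[110:220,60:460][:,:,::-1],None,fx=2,fy=2,interpolation=cv2.INTER_CUBIC)
p=load('eside')[0]; b=cv2.resize(p[110:220,180:340][:,:,::-1],None,fx=3,fy=3,interpolation=cv2.INTER_CUBIC)
o=np.zeros((220+330,800,3),np.uint8); o[:220]=a; o[220:,:480]=b; cv2.imwrite('pics/ez.png',o)
E
```

```text
time_s: 6.7
position: [0.5946, -0.1684, 0.0753]
tcp_rot: [[0.874, 0.213, 0.438], [0.186, -0.977, 0.103], [0.45, -0.009, -0.893]]
force: [0.0, 0.2, -2.2]
opening: 0.667
6.7 [ 0.5946 -0.1684  0.0753] [[0.874, 0.213, 0.438], [0.186, -0.977, 0.103], [0.45, -0.009, -0.893]] [-36.2  38.2 107.5  52.6  25.5  -4.9] qv 0.4 [ 0.   0.2 -2.2] 0.6673973071604515
```

View pics/ez.png

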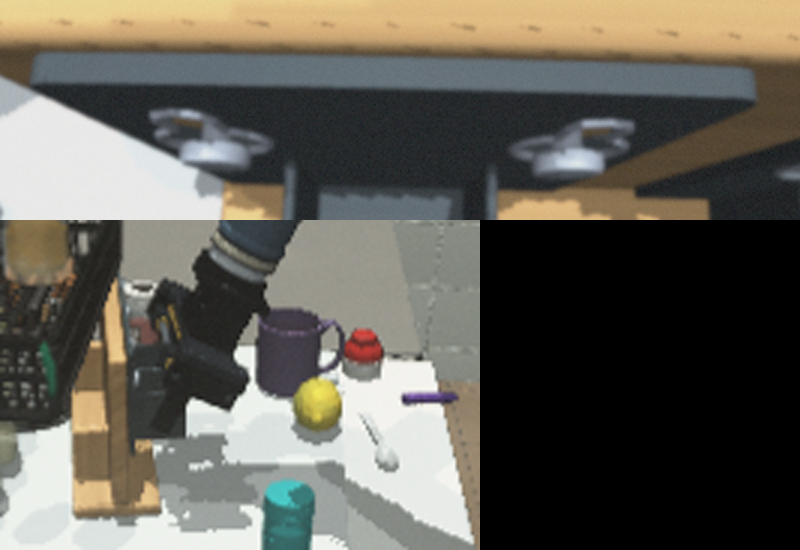

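```bash
python3 -m handwheel '[{"hand":-1,"dx":0.06,"dy":0.01,"dz":0,"wx":0,"wy":0,"wz":0},{"hand":-1,"dx":0,"dy":0,"dz":-0.3,"wx":0,"wy":0,"wz":0},{"hand":-1,"dx":0,"dy":0,"dz":-0.3,"wx":0,"wy":0,"wz":0},{"hand":-1,"dx":0,"dy":0,"dz":-0.3,"wx":0,"wy":0,"wz":0},{"hand":-1,"dx":0,"dy":0,"dz":-0.3,"wx":0,"wy":0,"wz":0},{"hand":-1,"dx":0,"dy":0,"dz":0,"wx":0,"wy":0,"wz":0}]'; python3 rel.py f 0.166 wrist | head -1
```

```text
time_s: 7.4
position: [0.5948, -0.1682, 0.0626]
tcp_rot: [[0.874, 0.212, 0.437], [0.185, -0.977, 0.104], [0.449, -0.01, -0.894]]
force: [0.1, -0.4, -1.4]
opening: 0.668
7.4 [ 0.5948 -0.1682  0.0626] [[0.874, 0.212, 0.437], [0.185, -0.977, 0.104], [0.449, -0.01, -0.894]] [-36.2  39.6 107.7  55.3  24.6  -7.8] qv 0.6 [ 0.1 -0.4 -1.4] 0.6678133268412664
```

View pics/fwrist.png

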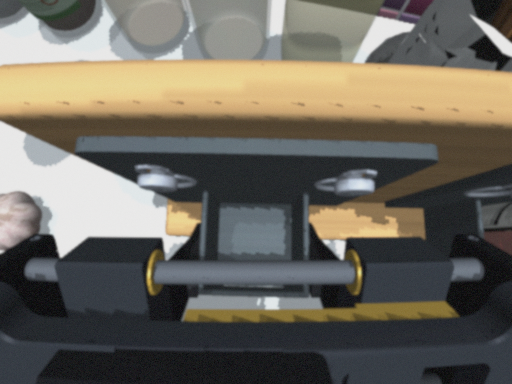

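```bash
python3 -m handwheel '[{"hand":-1,"dx":0,"dy":0,"dz":-0.25,"wx":0,"wy":0,"wz":0},{"hand":-1,"dx":0,"dy":0,"dz":-0.25,"wx":0,"wy":0,"wz":0},{"hand":-1,"dx":0,"dy":0,"dz":-0.2,"wx":0,"wy":0,"wz":0},{"hand":-1,"dx":0,"dy":0,"dz":0,"wx":0,"wy":0,"wz":0}]'; python3 rel.py g 0.158 wrist | head -1
```

```text
time_s: 7.85
position: [0.595, -0.1683, 0.0559]
tcp_rot: [[0.874, 0.212, 0.437], [0.185, -0.977, 0.104], [0.449, -0.009, -0.893]]
force: [0.4, 0.0, -2.0]
opening: 0.668
7.85 [ 0.595  -0.1683  0.0559] [[0.874, 0.212, 0.437], [0.185, -0.977, 0.104], [0.449, -0.009, -0.893]] [-36.2  40.4 107.8  56.9  24.1  -9.6] qv 0.5 [ 0.4  0.  -2. ] 0.6681893517841504
```

```bash
python3 -m handwheel '[{"hand":-1,"dx":0,"dy":0,"dz":-0.1,"wx":0,"wy":0,"wz":0},{"hand":-1,"dx":0,"dy":0,"dz":-0.1,"wx":0,"wy":0,"wz":0},{"hand":-1,"dx":0,"dy":0,"dz":0,"wx":0,"wy":0,"wz":0}]'; python3 -m handwheel '[{"hand":-1,"dx":0,"dy":0,"dz":-0.1,"wx":0,"wy":0,"wz":0},{"hand":-1,"dx":0,"dy":0,"dz":0,"wx":0,"wy":0,"wz":0}]'
```

```text
time_s: 8.2
position: [0.5952, -0.1685, 0.0543]
tcp_rot: [[0.874, 0.212, 0.438], [0.186, -0.977, 0.103], [0.45, -0.009, -0.893]]
force: [0.5, -0.7, -1.5]
opening: 0.666
time_s: 8.4
position: [0.5956, -0.1684, 0.0539]
tcp_rot: [[0.873, 0.213, 0.439], [0.186, -0.977, 0.103], [0.451, -0.009, -0.893]]
force: [0.1, 0.5, 3.6]
opening: 0.669
```

```bash
python3 -m handwheel '[{"hand":-1,"dx":0,"dy":0,"dz":-0.1,"wx":0,"wy":0,"wz":0},{"hand":-1,"dx":0,"dy":0,"dz":-0.05,"wx":0,"wy":0,"wz":0},{"hand":-1,"dx":0,"dy":0,"dz":0,"wx":0,"wy":0,"wz":0}]';  python3 rel.py i 0.158 wrist side| head -1; python3 rel2.py iwrist .595 .65 .158
python3 - <<'E'
from h import *
p=load('iwrist')[0]; a=cv2.resize(p[110:220,60:460][:,:,::-1],None,fx=2,fy=2,interpolation=cv2.INTER_CUBIC)
p=load('iside')[0]; b=cv2.resize(p[110:220,180:340][:,:,::-1],None,fx=3,fy=3,interpolation=cv2.INTER_CUBIC)
o=np.zeros((220+330,800,3),np.uint8); o[:220]=a; o[220:,:480]=b; cv2.imwrite('pics/iz.png',o)
E
```

```text
time_s: 8.7
position: [0.5962, -0.1682, 0.0534]
tcp_rot: [[0.872, 0.214, 0.44], [0.187, -0.977, 0.104], [0.452, -0.008, -0.892]]
force: [0.3, 2.5, 8.4]
opening: 0.668
8.7 [ 0.5962 -0.1682  0.0534] [[0.872, 0.214, 0.44], [0.187, -0.977, 0.104], [0.452, -0.008, -0.892]] [-36.1  40.8 107.8  58.1  23.9 -10.8] qv 0.1 [0.3 2.5 8.4] 0.6675384556025947
panel 5919 [ 0.6258 -0.1903  0.0026] yaw 10.78 U med 0.5852
head [147. 181.] 699 V mid -0.2377 Vrange 0.0154 Z 0.132 0.1473 U 0.5733
head [362. 186.] 659 V mid -0.3169 Vrange 0.0155 Z 0.1318 0.147 U 0.5734
plate 15353 [ 0.6185 -0.1435 -0.0228] yaw 8.16 pitch -1.31
ptop n 13792 U 0.5781 0.5863 V -0.365 -0.1999 Vmid -0.2825 z 0.1576 [ 624.4 -169.3]
```

View pics/iz.png

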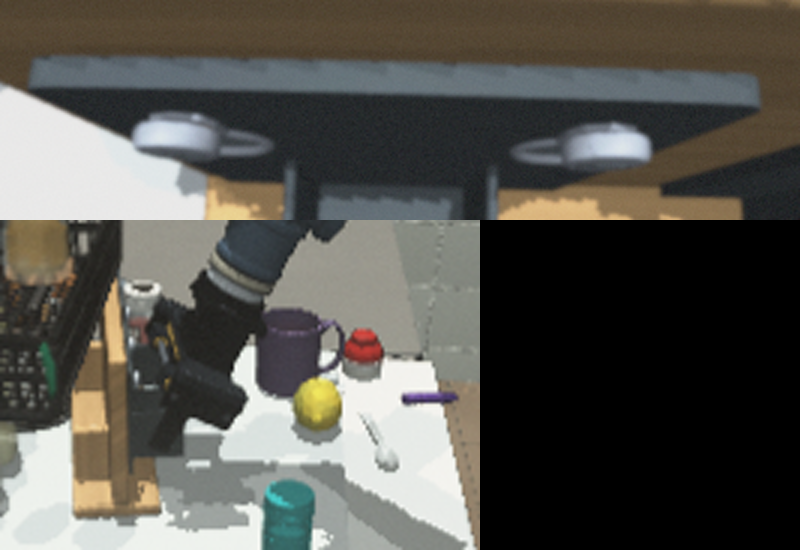

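The heads are at the slot tops, the plate top is at z = 0.158, and the upward reaction is clear at 8 N. I'll ease off and let go.

```bash
python3 -m handwheel '[{"hand":-1,"dx":0,"dy":0,"dz":0.1,"wx":0,"wy":0,"wz":0},{"hand":0.5,"dx":0,"dy":0,"dz":0,"wx":0,"wy":0,"wz":0},{"hand":0.9,"dx":0,"dy":0,"dz":0,"wx":0,"wy":0,"wz":0},{"hand":0.9,"dx":0,"dy":0,"dz":0,"wx":0,"wy":0,"wz":0},{"hand":0.9,"dx":0,"dy":0,"dz":0,"wx":0,"wy":0,"wz":0}]';  python3 rel.py j 0.158 wrist side| head -1; python3 rel2.py jwrist .595 .65 .158
```

```text
time_s: 9.3
position: [0.5949, -0.1685, 0.0524]
tcp_rot: [[0.874, 0.212, 0.437], [0.185, -0.977, 0.103], [0.449, -0.01, -0.893]]
force: [0.1, -0.1, 0.4]
opening: 0.909
9.3 [ 0.5949 -0.1685  0.0524] [[0.874, 0.212, 0.437], [0.185, -0.977, 0.103], [0.449, -0.01, -0.893]] [-36.2  40.8 107.9  57.8  23.8 -10.5] qv 0.1 [ 0.1 -0.1  0.4] 0.9094600342988424
panel 6268 [ 0.6258 -0.1903  0.0027] yaw 10.78 U med 0.5852
head [147. 178.] 746 V mid -0.2374 Vrange 0.0157 Z 0.1319 0.1474 U 0.5731
head [363. 182.] 697 V mid -0.3169 Vrange 0.0154 Z 0.1308 0.1474 U 0.5734
plate 12747 [ 0.6195 -0.1989 -0.011 ] yaw 11.25 pitch -0.63
ptop n 14347 U 0.5778 0.5862 V -0.3639 -0.1997 Vmid -0.2818 z 0.1578 [ 624.3 -168.7]
```

View pics/jwrist.png

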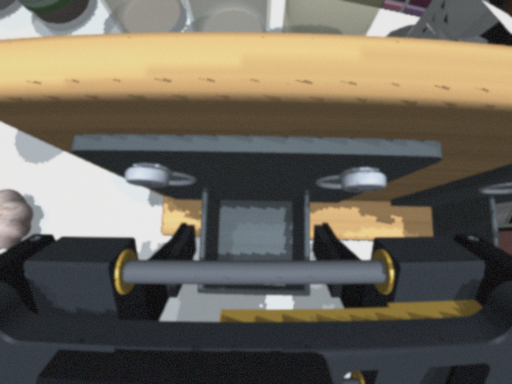

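```bash
python3 -m handwheel '[{"hand":0.9,"dx":-0.7,"dy":-0.15,"dz":1.4,"wx":0,"wy":0,"wz":0},{"hand":0.9,"dx":-1.2,"dy":-0.25,"dz":2.5,"wx":0,"wy":0,"wz":0},{"hand":0.9,"dx":-1.3,"dy":-0.3,"dz":2.6,"wx":0,"wy":0,"wz":0},{"hand":0.9,"dx":-1.5,"dy":-0.3,"dz":3,"wx":0,"wy":0,"wz":0},{"hand":0.9,"dx":-2,"dy":0,"dz":3,"wx":0,"wy":0,"wz":0},{"hand":0.31,"dx":-1,"dy":2,"dz":2,"wx":0,"wy":0,"wz":-0.05},{"hand":0.31,"dx":0,"dy":3,"dz":1,"wx":0,"wy":0,"wz":-0.05}]';  python3 rel.py k 0.158 wrist | head -1
```

```text
time_s: 10.1
position: [0.5181, -0.1303, 0.2098]
tcp_rot: [[0.887, 0.107, 0.449], [0.093, -0.994, 0.054], [0.452, -0.007, -0.892]]
force: [0.4, 0.4, 0.6]
opening: 0.841
10.1 [ 0.5181 -0.1303  0.2098] [[0.887, 0.107, 0.449], [0.093, -0.994, 0.054], [0.452, -0.007, -0.892]] [-36.9  18.2 114.7  36.   32.1  18.7] qv 80.3 [0.4 0.4 0.6] 0.84063873674439
```

View pics/kwrist.png

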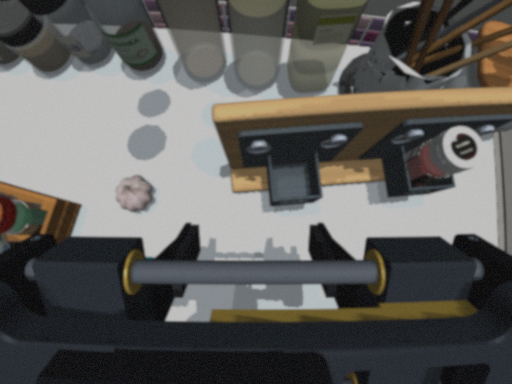

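```bash
python3 -m handwheel '[{"hand":0.31,"dx":-1,"dy":3,"dz":0,"wx":0,"wy":0,"wz":-0.04},{"hand":0.31,"dx":-1,"dy":4,"dz":0,"wx":0,"wy":0,"wz":-0.04},{"hand":0.31,"dx":-1,"dy":4,"dz":0,"wx":0,"wy":0,"wz":-0.04},{"hand":0.31,"dx":-1,"dy":4,"dz":0,"wx":0,"wy":0,"wz":-0.04},{"hand":0.31,"dx":0,"dy":4,"dz":0,"wx":0,"wy":0,"wz":-0.04},{"hand":0.31,"dx":0,"dy":4,"dz":0,"wx":0,"wy":0,"wz":-0.03},{"hand":0.31,"dx":0,"dy":4,"dz":0,"wx":0,"wy":0,"wz":0},{"hand":0.31,"dx":0,"dy":4,"dz":0,"wx":0,"wy":0,"wz":0},{"hand":0.31,"dx":0,"dy":4,"dz":0,"wx":0,"wy":0,"wz":0},{"hand":0.31,"dx":0,"dy":4,"dz":0,"wx":0,"wy":0,"wz":0}]';  python3 rel.py l 0.158 | head -1
```

```text
time_s: 11.15
position: [0.4798, 0.2071, 0.2061]
tcp_rot: [[0.896, -0.077, 0.438], [-0.073, -0.997, -0.027], [0.439, -0.007, -0.898]]
force: [-0.1, -0.4, 0.4]
opening: 0.652
11.15 [0.4798 0.2071 0.2061] [[0.896, -0.077, 0.438], [-0.073, -0.997, -0.027], [0.439, -0.007, -0.898]] [ 16.1  18.4 114.9 -21.8  23.5 128.9] qv 93.4 [-0.1 -0.4  0.4] 0.6519033797297834
```

```bash
python3 -m handwheel '[{"hand":0.31,"dx":0,"dy":4,"dz":0,"wx":0,"wy":0,"wz":-0.03},{"hand":0.31,"dx":0,"dy":3,"dz":0,"wx":0,"wy":0,"wz":-0.03},{"hand":0.31,"dx":0,"dy":2.5,"dz":0,"wx":0,"wy":0,"wz":0},{"hand":0.31,"dx":0,"dy":0,"dz":0,"wx":0,"wy":0,"wz":0},{"hand":0.31,"dx":0,"dy":0,"dz":0,"wx":0,"wy":0,"wz":0}]';  python3 rel.py m 0.158 wrist | head -1
```

```text
time_s: 11.65
position: [0.4794, 0.3006, 0.2056]
tcp_rot: [[0.89, -0.136, 0.435], [-0.125, -0.991, -0.054], [0.438, -0.007, -0.899]]
force: [0.5, -0.6, -0.4]
opening: 0.658
11.65 [0.4794 0.3006 0.2056] [[0.89, -0.136, 0.435], [-0.125, -0.991, -0.054], [0.438, -0.007, -0.899]] [ 28.8  22.6 106.8 -28.6  32.3 148.6] qv 1.7 [ 0.5 -0.6 -0.4] 0.6579045309528748
```

View pics/mwrist.png

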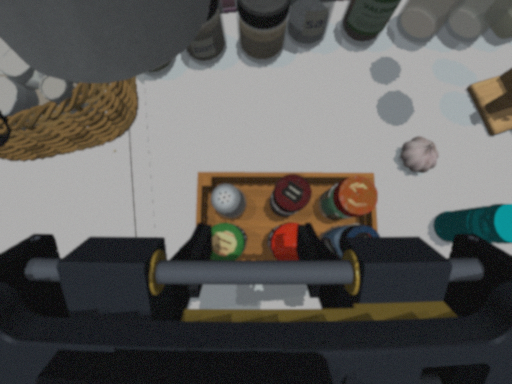

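```bash
cat > jar.py <<'E'
from h import *
import sys
p,d,c=load(sys.argv[1]);W=cloud(p,d,c);X,Y,Z=W[...,0],W[...,1],W[...,2]
for nm,(zlo,zhi) in dict(top=(.095,.125)).items():
    m=(Z>zlo)&(Z<zhi)&(X>.42)&(X<.56)&(Y>.12)&(Y<.4)
    g=m&(p[...,1].astype(int)>p[...,0]+15)&(p[...,1].astype(int)>p[...,2]+15)
    g=cv2.morphologyEx(g.astype(np.uint8),cv2.MORPH_CLOSE,np.ones((7,7)))>0
    g&=m
    k,L,st,ce=cv2.connectedComponentsWithStats(g.astype(np.uint8)); 
    i=1+np.argmax(st[1:,4]); q=W[L==i]; t=q[q[:,2]>np.median(q[:,2])-.004]
    print('green',ce[i],st[i],np.median(q[:,2]).round(4),'min',t.min(0).round(4),'max',t.max(0).round(4),'circle',np.round(cv2.minEnclosingCircle((t[:,:2]*1000).astype(np.float32)),1) if 0 else cv2.minEnclosingCircle((t[:,:2]*1000).astype(np.float32)))
E
python3 jar.py mwrist; python3 jar.py top0; python3 jar.py side0
```

```text
green [229.50666667 240.10857143] [211 223  33  37 525] 0.105 min [0.4596 0.3122 0.1013] max [0.4983 0.3479 0.1078] circle ((477.9051818847656, 332.55804443359375), 20.70388412475586)
green [136.39705882 219.125     ] [129 212  16  15 136] 0.1064 min [0.4579 0.3134 0.1028] max [0.4979 0.3534 0.1119] circle ((478.3621826171875, 333.8560485839844), 21.29899024963379)
green [261.78333333 293.63333333] [251 283  23  21 240] 0.1046 min [0.4563 0.3155 0.101 ] max [0.4991 0.3582 0.1079] circle ((477.38739013671875, 336.3831787109375), 21.985172271728516)
```

```bash
python3 -m handwheel '[{"hand":0.31,"dx":0.2,"dy":1.1,"dz":-1,"wx":0,"wy":0,"wz":0.11},{"hand":0.31,"dx":0.3,"dy":1.2,"dz":-2,"wx":0,"wy":0,"wz":0.11},{"hand":0.31,"dx":0.2,"dy":1.1,"dz":-2,"wx":0,"wy":0,"wz":0},{"hand":0.31,"dx":0,"dy":0,"dz":-1,"wx":0,"wy":0,"wz":0},{"hand":0.31,"dx":0,"dy":0,"dz":0,"wx":0,"wy":0,"wz":0},{"hand":0.31,"dx":0,"dy":0,"dz":0,"wx":0,"wy":0,"wz":0}]';  python3 rel.py n 0.158 wrist | head -1; python3 jar.py nwrist
```

```text
time_s: 12.3
position: [0.4872, 0.3334, 0.1462]
tcp_rot: [[0.896, 0.081, 0.437], [0.069, -0.997, 0.042], [0.439, -0.007, -0.899]]
force: [0.3, 0.1, 0.1]
opening: 0.655
12.3 [0.4872 0.3334 0.1462] [[0.896, 0.081, 0.437], [0.069, -0.997, 0.042], [0.439, -0.007, -0.899]] [ 28.7  29.1 108.7 -29.6  20.5 140.1] qv 0.9 [0.3 0.1 0.1] 0.6552814417682616
green [253.3255814 239.6873385] [228 224  51  36 774] 0.1052 min [0.4681 0.3124 0.1029] max [0.4985 0.3533 0.1072] circle ((477.8829345703125, 333.0019836425781), 20.75936508178711)
```

View pics/nwrist.png

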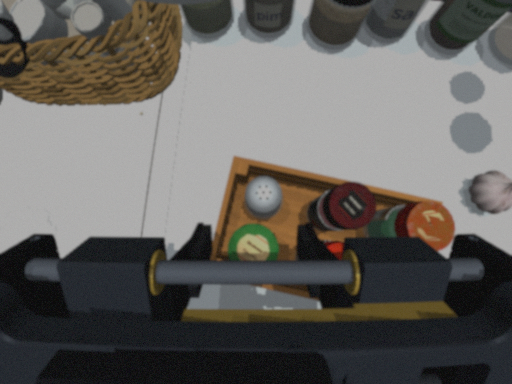

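```bash
python3 -m handwheel '[{"hand":0.31,"dx":-0.3,"dy":0.2,"dz":0,"wx":-0.011,"wy":0.12,"wz":0.05},{"hand":0.31,"dx":0,"dy":0,"dz":-1,"wx":0,"wy":0,"wz":0},{"hand":0.31,"dx":0,"dy":0,"dz":-1,"wx":0,"wy":0,"wz":0},{"hand":0.31,"dx":0,"dy":0,"dz":0,"wx":0,"wy":0,"wz":0},{"hand":0.31,"dx":0,"dy":0,"dz":0,"wx":0,"wy":0,"wz":0}]';  python3 rel.py o 0.158 wrist side| head -1; python3 jar.py owrist
```

```text
time_s: 12.85
position: [0.4856, 0.3325, 0.1248]
tcp_rot: [[0.923, 0.105, 0.371], [0.099, -0.994, 0.037], [0.373, 0.002, -0.928]]
force: [0.2, 0.3, -0.8]
opening: 0.658
12.85 [0.4856 0.3325 0.1248] [[0.923, 0.105, 0.371], [0.099, -0.994, 0.037], [0.373, 0.002, -0.928]] [ 27.7  31.2 107.3 -21.4  22.5 130.2] qv 0.8 [ 0.2  0.3 -0.8] 0.6584334138928002
green [251.16163583 236.406037  ] [ 224  218   55   42 1027] 0.1051 min [0.4664 0.3127 0.1028] max [0.499  0.3537 0.1071] circle ((478.220458984375, 333.3943176269531), 20.937362670898438)
```

View pics/owrist.png

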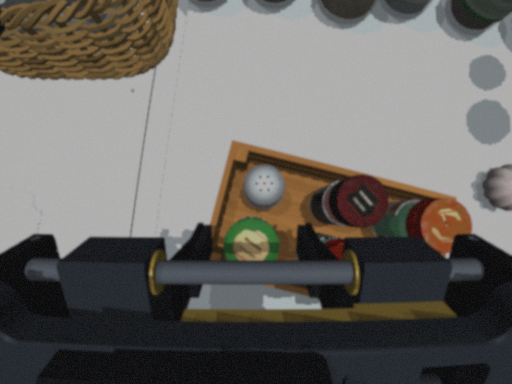

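```bash
python3 -m handwheel '[{"hand":0.31,"dx":0,"dy":0.25,"dz":-1,"wx":0,"wy":0,"wz":0},{"hand":0.31,"dx":0,"dy":0,"dz":-1.2,"wx":0,"wy":0,"wz":0},{"hand":0.31,"dx":0,"dy":0,"dz":-1.2,"wx":0,"wy":0,"wz":0},{"hand":0.31,"dx":0,"dy":0,"dz":-1.2,"wx":0,"wy":0,"wz":0},{"hand":0.31,"dx":0,"dy":0,"dz":-1,"wx":0,"wy":0,"wz":0},{"hand":0.31,"dx":0,"dy":0,"dz":0,"wx":0,"wy":0,"wz":0},{"hand":0.31,"dx":0,"dy":0,"dz":0,"wx":0,"wy":0,"wz":0}]';  python3 rel.py q 0.158 wrist side| head -1; python3 jar.py qwrist
python3 - <<'E'
from h import *
a=load('qwrist')[0][:,:,::-1]; b=cv2.resize(load('qside')[0][190:350,190:330][:,:,::-1],(336,384),interpolation=cv2.INTER_CUBIC)
cv2.imwrite('pics/qz.png',cv2.resize(np.hstack([a,b]),None,fx=.94,fy=.94))
E
```

```text
time_s: 13.65
position: [0.4864, 0.3356, 0.0694]
tcp_rot: [[0.922, 0.106, 0.372], [0.099, -0.994, 0.038], [0.374, 0.001, -0.927]]
force: [-0.0, -0.1, 0.1]
opening: 0.654
13.65 [0.4864 0.3356 0.0694] [[0.922, 0.106, 0.372], [0.099, -0.994, 0.038], [0.374, 0.001, -0.927]] [ 28.   37.4 108.7 -31.5  15.7 140.9] qv 0.9 [-0.  -0.1  0.1] 0.6538009670811771
green [255.7148732  238.34475668] [ 218  220   76   40 1459] 0.1051 min [0.4762 0.3129 0.1012] max [0.4991 0.3537 0.1073] circle ((479.92156982421875, 333.34820556640625), 20.468286514282227)
```

View pics/qz.png

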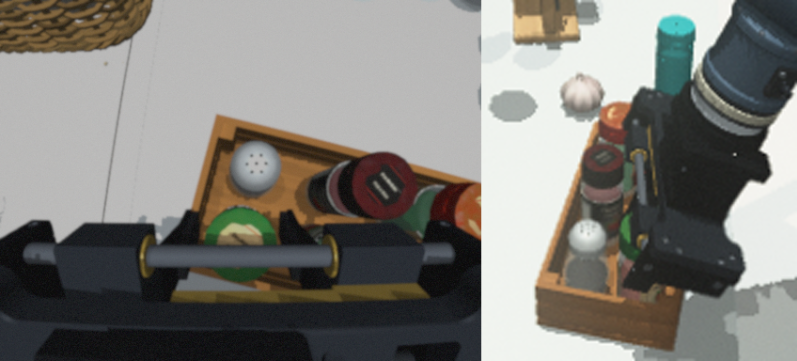

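```bash
python3 -m handwheel '[{"hand":0.31,"dx":-0.1,"dy":0,"dz":-0.25,"wx":0,"wy":0,"wz":0},{"hand":0.1,"dx":0,"dy":0,"dz":0,"wx":0,"wy":0,"wz":0},{"hand":-0.05,"dx":0,"dy":0,"dz":0,"wx":0,"wy":0,"wz":0},{"hand":-1,"dx":0,"dy":0,"dz":0,"wx":0,"wy":0,"wz":0},{"hand":-1,"dx":0,"dy":0,"dz":0,"wx":0,"wy":0,"wz":0},{"hand":-1,"dx":0,"dy":0,"dz":0,"wx":0,"wy":0,"wz":0}]';  python3 rel.py r 0.158 wrist| head -1; python3 jar.py rwrist
```

```text
time_s: 14.35
position: [0.4857, 0.3355, 0.0675]
tcp_rot: [[0.922, 0.105, 0.373], [0.098, -0.994, 0.038], [0.375, 0.001, -0.927]]
force: [-0.8, -0.4, 0.8]
opening: 0.485
14.35 [0.4857 0.3355 0.0675] [[0.922, 0.105, 0.373], [0.098, -0.994, 0.038], [0.375, 0.001, -0.927]] [ 28.   37.6 108.8 -32.3  15.3 141.9] qv 0.1 [-0.8 -0.4  0.8] 0.48495542616778375
green [254.11353432 237.8832585 ] [ 215  219   79   41 1559] 0.1052 min [0.4756 0.3131 0.1012] max [0.4991 0.355  0.1076] circle ((478.45648193359375, 334.0198059082031), 21.077665328979492)
```

View pics/rwrist.png

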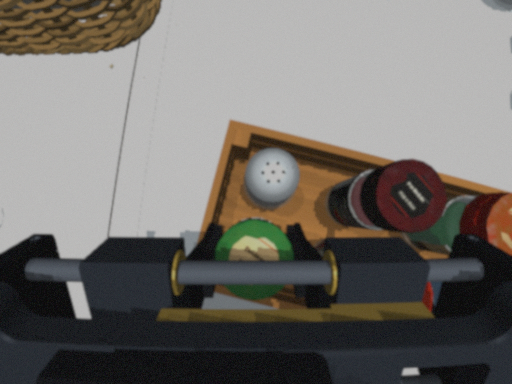

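```bash
python3 -m handwheel '[{"hand":-1,"dx":0,"dy":0,"dz":0.8,"wx":0,"wy":0,"wz":0},{"hand":-1,"dx":0,"dy":0,"dz":1.5,"wx":0,"wy":0,"wz":0},{"hand":-1,"dx":0,"dy":0,"dz":2,"wx":0,"wy":0,"wz":0},{"hand":-1,"dx":0,"dy":0,"dz":2.5,"wx":0,"wy":0,"wz":0},{"hand":-1,"dx":0,"dy":0,"dz":2.5,"wx":0,"wy":0,"wz":0},{"hand":-1,"dx":0,"dy":0,"dz":2.5,"wx":0,"wy":0,"wz":0},{"hand":-1,"dx":0,"dy":0,"dz":2,"wx":0,"wy":0,"wz":0},{"hand":-1,"dx":0,"dy":0,"dz":1,"wx":0,"wy":0,"wz":0},{"hand":-1,"dx":0,"dy":0,"dz":0,"wx":0,"wy":0,"wz":0}]';  python3 rel.py t 0.158 wrist side| head -1
python3 - <<'E'
from h import *
a=load('twrist')[0][:,:,::-1]; b=cv2.resize(load('tside')[0][130:350,160:360][:,:,::-1],(349,384),interpolation=cv2.INTER_CUBIC)
cv2.imwrite('pics/tz.png',cv2.resize(np.hstack([a,b]),None,fx=.92,fy=.92))
E
```

```text
time_s: 15.3
position: [0.4862, 0.3358, 0.2166]
tcp_rot: [[0.921, 0.105, 0.375], [0.098, -0.994, 0.039], [0.377, 0.0, -0.926]]
force: [-0.5, -0.4, -1.5]
opening: 0.488
15.3 [0.4862 0.3358 0.2166] [[0.921, 0.105, 0.375], [0.098, -0.994, 0.039], [0.377, 0.0, -0.926]] [ 28.   22.5 102.5 -14.2  35.2 122.2] qv 2.1 [-0.5 -0.4 -1.5] 0.4877051380853856
```

View pics/tz.png

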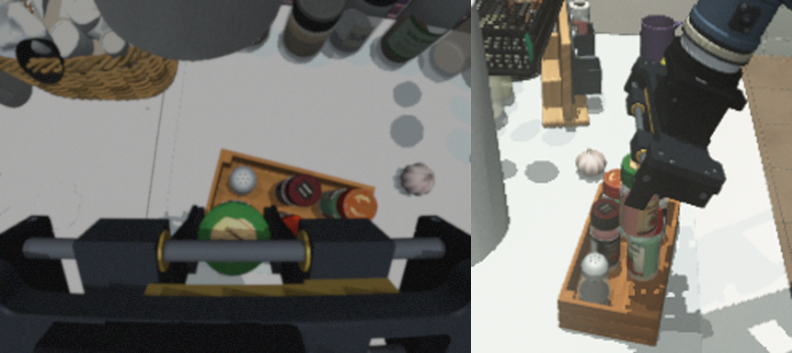

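```bash
python3 -m handwheel '[{"hand":-1,"dx":0,"dy":-1.5,"dz":0,"wx":0,"wy":0,"wz":0.02},{"hand":-1,"dx":0,"dy":-3,"dz":0,"wx":0,"wy":0,"wz":0.02},{"hand":-1,"dx":0,"dy":-3,"dz":0,"wx":0,"wy":0,"wz":0.02},{"hand":-1,"dx":0,"dy":-3,"dz":0,"wx":0,"wy":0,"wz":0.02},{"hand":-1,"dx":0,"dy":-3,"dz":0,"wx":0,"wy":0,"wz":0},{"hand":-1,"dx":0,"dy":-3,"dz":0,"wx":0,"wy":0,"wz":0},{"hand":-1,"dx":0,"dy":-3,"dz":0,"wx":0,"wy":0,"wz":0},{"hand":-1,"dx":0,"dy":-3,"dz":0,"wx":0,"wy":0,"wz":0},{"hand":-1,"dx":0,"dy":-3,"dz":0,"wx":0,"wy":0,"wz":0},{"hand":-1,"dx":0,"dy":-3,"dz":0,"wx":0,"wy":0,"wz":0}]';  python3 -m handwheel '[{"hand":-1,"dx":0,"dy":-3,"dz":0,"wx":0,"wy":0,"wz":0},{"hand":-1,"dx":0,"dy":-3,"dz":0,"wx":0,"wy":0,"wz":0},{"hand":-1,"dx":0,"dy":-3,"dz":0,"wx":0,"wy":0,"wz":0},{"hand":-1,"dx":0,"dy":-3,"dz":0,"wx":0,"wy":0,"wz":0},{"hand":-1,"dx":0,"dy":-3,"dz":0,"wx":0,"wy":0,"wz":0},{"hand":-1,"dx":0,"dy":-3,"dz":0,"wx":0,"wy":0,"wz":0},{"hand":-1,"dx":0,"dy":-3,"dz":0,"wx":0,"wy":0,"wz":0},{"hand":-1,"dx":0,"dy":-1.5,"dz":0,"wx":0,"wy":0,"wz":0},{"hand":-1,"dx":0,"dy":0,"dz":0,"wx":0,"wy":0,"wz":0}]'; python3 rel.py u 0.158 | head -1
```

```text
time_s: 16.4
position: [0.4844, 0.0494, 0.2138]
tcp_rot: [[0.912, 0.184, 0.365], [0.171, -0.983, 0.068], [0.372, 0.0, -0.928]]
force: [0.8, -0.1, -1.1]
opening: 0.489
time_s: 17.3
position: [0.4856, -0.1764, 0.2144]
tcp_rot: [[0.912, 0.181, 0.368], [0.169, -0.983, 0.067], [0.374, 0.001, -0.928]]
force: [0.3, 0.5, -1.8]
opening: 0.486
17.3 [ 0.4856 -0.1764  0.2144] [[0.912, 0.181, 0.368], [0.169, -0.983, 0.067], [0.374, 0.001, -0.928]] [-43.1  17.6 111.9  27.6  40.4  16.9] qv 2.6 [ 0.3  0.5 -1.8] 0.4860800081460063
```

```bash
python3 -m handwheel '[{"hand":-1,"dx":1.5,"dy":0,"dz":-0.5,"wx":0,"wy":0,"wz":0},{"hand":-1,"dx":2,"dy":0,"dz":-1,"wx":0,"wy":0,"wz":0},{"hand":-1,"dx":2,"dy":0.1,"dz":-1,"wx":0,"wy":0,"wz":0},{"hand":-1,"dx":2,"dy":0.1,"dz":-1,"wx":0,"wy":0,"wz":0},{"hand":-1,"dx":1.5,"dy":0.1,"dz":-0.5,"wx":0,"wy":0,"wz":0},{"hand":-1,"dx":0,"dy":0,"dz":0,"wx":0,"wy":0,"wz":0},{"hand":-1,"dx":0,"dy":0,"dz":0,"wx":0,"wy":0,"wz":0}]'; python3 rel.py v 0.158 wrist side | head -1
python3 - <<'E'
from h import *
a=load('vwrist')[0][:,:,::-1]; b=cv2.resize(load('vside')[0][90:250,160:320][:,:,::-1],(384,384),interpolation=cv2.INTER_CUBIC)
cv2.imwrite('pics/vz.png',cv2.resize(np.hstack([a,b]),None,fx=.89,fy=.89))
E
```

```text
time_s: 18.0
position: [0.5754, -0.1701, 0.1749]
tcp_rot: [[0.911, 0.187, 0.367], [0.173, -0.982, 0.069], [0.374, 0.0, -0.928]]
force: [0.6, 0.2, -1.0]
opening: 0.489
18.0 [ 0.5754 -0.1701  0.1749] [[0.911, 0.187, 0.367], [0.173, -0.982, 0.069], [0.374, 0.0, -0.928]] [-35.2  26.8 103.7  26.6  36.9  24.4] qv 1.2 [ 0.6  0.2 -1. ] 0.48885656874774536
```

View pics/vz.png

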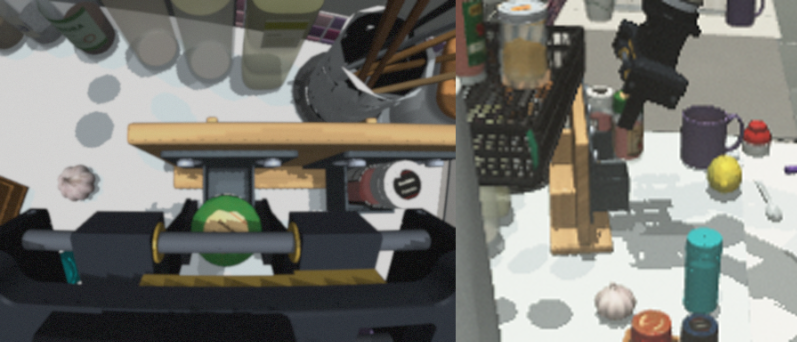

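```bash
cat > pl.py <<'E'
from h import *
import sys
tag=sys.argv[1]; zl=float(sys.argv[2])
p,d,c=load(tag);W=cloud(p,d,c);X,Y,Z=W[...,0],W[...,1],W[...,2]
A=.1875;U=X*np.cos(A)+Y*np.sin(A);V=-X*np.sin(A)+Y*np.cos(A)
m=(Z>.172)&(Z<.188)&(U>.575)&(U<.61)&(V<-.12)&(V>-.4)
print('paneltop Umin',np.percentile(U[m],2).round(4),np.percentile(U[m],98).round(4),'z',np.median(Z[m]).round(4))
m=(Z>.151)&(Z<.163)&(U>.572)&(U<.59)&(V>-.35)&(V<-.2)
if m.sum()>20: print('plate top U',np.percentile(U[m],[2,98]).round(4),'V',V[m].min().round(4),V[m].max().round(4),((V[m].min()+V[m].max())/2).round(4),np.median(Z[m]).round(4))
m=(U>.567)&(U<.5765)&(Z>.125)&(Z<.15)&(V>-.34)&(V<-.21)
k,L,st,ce=cv2.connectedComponentsWithStats(m.astype(np.uint8))
for i in range(1,k):
    if st[i,4]>20: f=L==i; print('head',ce[i].round(),'V',((V[f].min()+V[f].max())/2).round(4),(V[f].max()-V[f].min()).round(4))
g=(p[...,1].astype(int)>p[...,0]+15)&(p[...,1].astype(int)>p[...,2]+15)&(abs(Z-zl)<.012)
g=cv2.morphologyEx(g.astype(np.uint8),cv2.MORPH_CLOSE,np.ones((9,9)))>0
g&=(abs(Z-zl)<.008)
k,L,st,ce=cv2.connectedComponentsWithStats(g.astype(np.uint8)); i=1+np.argmax(st[1:,4]); f=L==i
z0=np.median(Z[f]); f&=abs(Z-z0)<.004
cc=cv2.minEnclosingCircle((np.c_[U[f],V[f]]*1000).astype(np.float32))
print('lid',f.sum(),'z',z0.round(4),'U',U[f].min().round(4),U[f].max().round(4),'V',V[f].min().round(4),V[f].max().round(4),((V[f].min()+V[f].max())/2).round(4),cc)
Q=W[f]; a=np.linalg.lstsq(np.c_[np.ones(len(Q)),Q[:,:2]-Q[:,:2].mean(0)],Q[:,2],rcond=None)[0]; print('lid slope deg',np.degrees(np.arctan(a[1:])))
E
python3 pl.py vwrist 0.212
```

```text
paneltop Umin 0.5848 0.6017 z 0.1796
plate top U [0.5783 0.5855] V -0.3495 -0.2002 -0.2749 0.1575
head [208. 184.] V -0.238 0.014
head [305. 184.] V -0.3172 0.0151
lid 1574 z 0.2125 U 0.5253 0.5469 V -0.2963 -0.254 -0.2751 ((526.4974365234375, -275.14447021484375), 21.185955047607422)
lid slope deg [-0.24317655 -0.34952362]
```

```bash
python3 -m handwheel '[{"hand":-1,"dx":1,"dy":0.1,"dz":0,"wx":0,"wy":0,"wz":0.01},{"hand":-1,"dx":1,"dy":0.1,"dz":0,"wx":0,"wy":0,"wz":0},{"hand":-1,"dx":0.7,"dy":0.1,"dz":0,"wx":0,"wy":0,"wz":0},{"hand":-1,"dx":0,"dy":0,"dz":-0.8,"wx":0,"wy":0,"wz":0},{"hand":-1,"dx":0,"dy":0,"dz":0,"wx":0,"wy":0,"wz":0},{"hand":-1,"dx":0,"dy":0,"dz":0,"wx":0,"wy":0,"wz":0}]'; python3 rel.py x 0.158 wrist side | head -1; python3 pl.py xwrist 0.2045
python3 - <<'E'
from h import *
a=load('xwrist')[0][:,:,::-1]; b=cv2.resize(load('xside')[0][90:250,160:320][:,:,::-1],(384,384),interpolation=cv2.INTER_CUBIC)
cv2.imwrite('pics/xz.png',cv2.resize(np.hstack([a,b]),None,fx=.89,fy=.89))
E
```

```text
time_s: 18.7
position: [0.6019, -0.1682, 0.1665]
tcp_rot: [[0.91, 0.194, 0.366], [0.18, -0.981, 0.073], [0.373, -0.0, -0.928]]
force: [-0.1, -0.4, -1.1]
opening: 0.487
18.7 [ 0.6019 -0.1682  0.1665] [[0.91, 0.194, 0.366], [0.18, -0.981, 0.073], [0.373, -0.0, -0.928]] [-33.4  29.1 100.7  25.8  37.1  26.5] qv 0.5 [-0.1 -0.4 -1.1] 0.48668184172405904
paneltop Umin 0.5855 0.6023 z 0.1796
plate top U [0.5791 0.5854] V -0.3492 -0.2024 -0.2758 0.1578
head [203. 216.] V -0.2383 0.0144
head [303. 217.] V -0.3172 0.0158
lid 1567 z 0.2041 U 0.5516 0.5733 V -0.2994 -0.2572 -0.2783 ((553.018310546875, -278.28631591796875), 21.121047973632812)
lid slope deg [-0.67482886 -0.34342624]
```

View pics/xz.png

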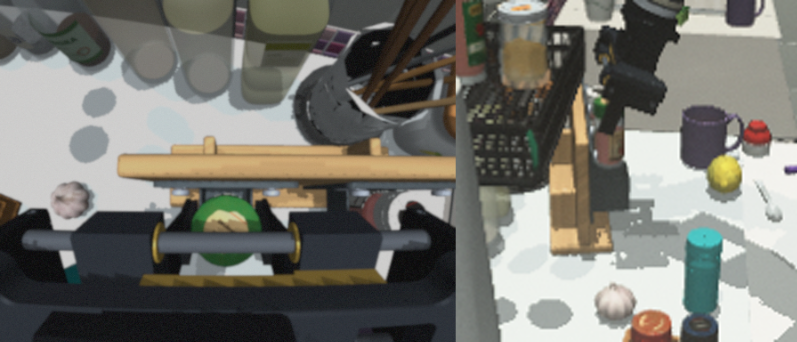

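```bash
python3 -m handwheel '[{"hand":-1,"dx":0,"dy":0.05,"dz":-0.8,"wx":0,"wy":0,"wz":0},{"hand":-1,"dx":0,"dy":0,"dz":-1,"wx":0,"wy":0,"wz":0},{"hand":-1,"dx":0,"dy":0,"dz":-1,"wx":0,"wy":0,"wz":0},{"hand":-1,"dx":0,"dy":0,"dz":0,"wx":0,"wy":0,"wz":0}]'; python3 -m handwheel '[{"hand":-1,"dx":0,"dy":0,"dz":-1,"wx":0,"wy":0,"wz":0},{"hand":-1,"dx":0,"dy":0,"dz":-1,"wx":0,"wy":0,"wz":0},{"hand":-1,"dx":0,"dy":0,"dz":0,"wx":0,"wy":0,"wz":0},{"hand":-1,"dx":0,"dy":0,"dz":0,"wx":0,"wy":0,"wz":0}]'; python3 rel.py y 0.158 wrist | head -1; python3 pl.py ywrist 0.156
```

```text
time_s: 19.2
position: [0.6013, -0.1673, 0.137]
tcp_rot: [[0.911, 0.194, 0.364], [0.18, -0.981, 0.074], [0.372, -0.002, -0.928]]
force: [0.5, 0.8, -0.8]
opening: 0.489
time_s: 19.6
position: [0.6024, -0.1679, 0.1187]
tcp_rot: [[0.91, 0.194, 0.367], [0.18, -0.981, 0.072], [0.374, 0.001, -0.927]]
force: [-0.2, -0.4, 0.1]
opening: 0.488
19.6 [ 0.6024 -0.1679  0.1187] [[0.91, 0.194, 0.367], [0.18, -0.981, 0.072], [0.374, 0.001, -0.927]] [-33.4  33.6 102.6  30.3  31.3  21.1] qv 0.7 [-0.2 -0.4  0.1] 0.48807610139622654
paneltop Umin 0.5853 0.6022 z 0.1796
plate top U [0.5728 0.5853] V -0.3498 -0.202 -0.2759 0.1577
head [188. 217.] V -0.2381 0.0148
head [319. 218.] V -0.317 0.0151
head [213. 226.] V -0.2524 0.0083
head [294. 227.] V -0.3034 0.009
lid 1569 z 0.1564 U 0.5521 0.5738 V -0.2992 -0.2568 -0.278 ((554.27001953125, -277.9949951171875), 21.172557830810547)
lid slope deg [-0.33497338 -0.45725629]
```

View pics/ywrist.png

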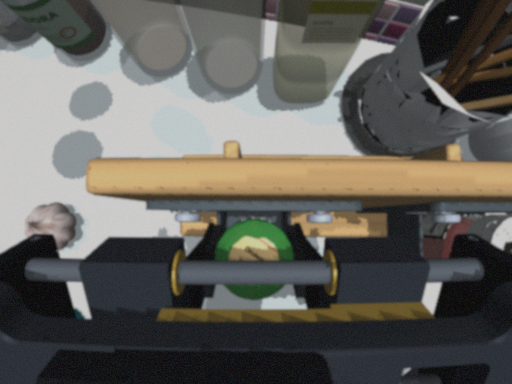

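```bash
python3 -m handwheel '[{"hand":-1,"dx":0,"dy":0,"dz":-0.6,"wx":0,"wy":0,"wz":0},{"hand":-1,"dx":0,"dy":0,"dz":-0.5,"wx":0,"wy":0,"wz":0},{"hand":-1,"dx":0,"dy":0,"dz":0,"wx":0,"wy":0,"wz":0},{"hand":-1,"dx":0,"dy":0,"dz":0,"wx":0,"wy":0,"wz":0}]'; python3 -m handwheel '[{"hand":-1,"dx":0,"dy":0,"dz":-0.2,"wx":0,"wy":0,"wz":0},{"hand":-1,"dx":0,"dy":0,"dz":0,"wx":0,"wy":0,"wz":0}]'; python3 -m handwheel '[{"hand":-1,"dx":0,"dy":0,"dz":-0.1,"wx":0,"wy":0,"wz":0},{"hand":-1,"dx":0,"dy":0,"dz":0,"wx":0,"wy":0,"wz":0}]'
```

```text
time_s: 20.05
position: [0.6025, -0.168, 0.108]
tcp_rot: [[0.91, 0.194, 0.367], [0.181, -0.981, 0.072], [0.374, 0.001, -0.927]]
force: [0.5, -0.1, -1.0]
opening: 0.486
time_s: 20.25
position: [0.6026, -0.168, 0.1062]
tcp_rot: [[0.909, 0.194, 0.368], [0.181, -0.981, 0.072], [0.374, 0.001, -0.927]]
force: [-0.1, 0.1, -1.3]
opening: 0.491
time_s: 20.45
position: [0.6026, -0.1681, 0.1053]
tcp_rot: [[0.909, 0.194, 0.368], [0.181, -0.981, 0.072], [0.375, 0.001, -0.927]]
force: [-0.3, -0.0, -1.9]
opening: 0.487
```

```bash
python3 -m handwheel '[{"hand":-1,"dx":0,"dy":0,"dz":-0.1,"wx":0,"wy":0,"wz":0},{"hand":-1,"dx":0,"dy":0,"dz":0,"wx":0,"wy":0,"wz":0}]'; python3 -m handwheel '[{"hand":-1,"dx":0,"dy":0,"dz":-0.05,"wx":0,"wy":0,"wz":0},{"hand":-1,"dx":0,"dy":0,"dz":0,"wx":0,"wy":0,"wz":0}]'; python3 rel.py z 0.158 wrist side| head -1; python3 pl.py zwrist 0.142
```

```text
time_s: 20.65
position: [0.6026, -0.1681, 0.1042]
tcp_rot: [[0.909, 0.194, 0.368], [0.181, -0.981, 0.072], [0.375, 0.001, -0.927]]
force: [0.1, 0.4, -0.4]
opening: 0.488
time_s: 20.85
position: [0.6027, -0.1681, 0.1041]
tcp_rot: [[0.909, 0.194, 0.368], [0.181, -0.981, 0.071], [0.375, 0.002, -0.927]]
force: [-1.1, -0.2, 1.6]
opening: 0.487
20.85 [ 0.6027 -0.1681  0.1041] [[0.909, 0.194, 0.368], [0.181, -0.981, 0.071], [0.375, 0.002, -0.927]] [-33.4  35.1 103.1  32.1  29.6  19. ] qv 0.1 [-1.1 -0.2  1.6] 0.48652513111263174
paneltop Umin 0.5853 0.6021 z 0.1796
plate top U [0.5789 0.5853] V -0.3498 -0.2018 -0.2758 0.1577
head [180. 218.] V -0.2382 0.0151
head [325. 219.] V -0.3167 0.0152
head [254. 226.] V -0.2781 0.0312
lid 1567 z 0.1417 U 0.5524 0.574 V -0.2995 -0.2572 -0.2784 ((554.275390625, -278.3621826171875), 21.11935043334961)
lid slope deg [-0.88036905 -0.52057737]
```

```bash
python3 -m handwheel '[{"hand":-1,"dx":0,"dy":0,"dz":-0.05,"wx":0,"wy":0,"wz":0},{"hand":0.1,"dx":0,"dy":0,"dz":0,"wx":0,"wy":0,"wz":0},{"hand":0.35,"dx":0,"dy":0,"dz":0,"wx":0,"wy":0,"wz":0},{"hand":0.35,"dx":0,"dy":0,"dz":0,"wx":0,"wy":0,"wz":0},{"hand":0.35,"dx":0,"dy":0,"dz":0,"wx":0,"wy":0,"wz":0}]'; python3 rel.py za 0.158 wrist side| head -1; python3 pl.py zawrist 0.142
```

```text
time_s: 21.45
position: [0.6026, -0.1681, 0.1031]
tcp_rot: [[0.91, 0.194, 0.367], [0.181, -0.981, 0.072], [0.374, 0.001, -0.927]]
force: [0.2, 0.3, -0.0]
opening: 0.659
21.45 [ 0.6026 -0.1681  0.1031] [[0.91, 0.194, 0.367], [0.181, -0.981, 0.072], [0.374, 0.001, -0.927]] [-33.4  35.2 103.1  32.1  29.5  18.9] qv 0.1 [ 0.2  0.3 -0. ] 0.658585189123926
paneltop Umin 0.5853 0.6021 z 0.1796
plate top U [0.5789 0.5853] V -0.3496 -0.2018 -0.2757 0.1578
head [180. 218.] V -0.2383 0.0152
head [326. 219.] V -0.317 0.0147
head [255. 227.] V -0.2786 0.0291
lid 1535 z 0.1418 U 0.5526 0.5729 V -0.299 -0.258 -0.2785 ((554.5026245117188, -278.46990966796875), 20.50442123413086)
lid slope deg [-0.17034505 -0.24937011]
```

View pics/zawrist.png

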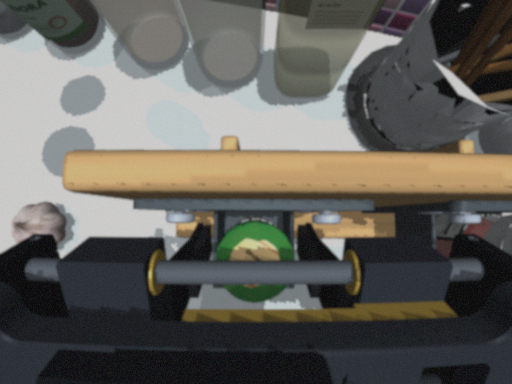

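```bash
python3 -m handwheel '[{"hand":0.35,"dx":-0.4,"dy":-0.08,"dz":1,"wx":0,"wy":0,"wz":0},{"hand":0.35,"dx":-0.8,"dy":-0.16,"dz":2,"wx":0,"wy":0,"wz":0},{"hand":0.35,"dx":-0.8,"dy":-0.16,"dz":2,"wx":0,"wy":0,"wz":0},{"hand":0.35,"dx":-1,"dy":-0.2,"dz":2.5,"wx":0,"wy":0,"wz":0},{"hand":0.35,"dx":-2,"dy":0,"dz":2,"wx":0,"wy":0,"wz":0},{"hand":0.35,"dx":-3,"dy":0,"dz":1.5,"wx":0,"wy":0,"wz":0},{"hand":0.35,"dx":-3,"dy":0,"dz":0,"wx":0,"wy":0,"wz":0},{"hand":0.35,"dx":0,"dy":0,"dz":0,"wx":0,"wy":0,"wz":0},{"hand":0.35,"dx":0,"dy":0,"dz":0,"wx":0,"wy":0,"wz":0},{"hand":0.35,"dx":0,"dy":0,"dz":0,"wx":0,"wy":0,"wz":0}]'; python3 rel.py zb 0.158 wrist side top| head -1; python3 pl.py zbwrist 0.142
python3 - <<'E'
from h import *
a=load('zbwrist')[0][:,:,::-1]; b=cv2.resize(load('zbside')[0][90:350,150:340][:,:,::-1],(280,384),interpolation=cv2.INTER_CUBIC)
cv2.imwrite('pics/zbz.png',np.hstack([a,b]))
E
```

```text
time_s: 22.55
position: [0.4935, -0.1747, 0.2138]
tcp_rot: [[0.909, 0.194, 0.369], [0.181, -0.981, 0.07], [0.376, 0.003, -0.927]]
force: [1.0, -0.1, -0.1]
opening: 0.677
22.55 [ 0.4935 -0.1747  0.2138] [[0.909, 0.194, 0.369], [0.181, -0.981, 0.07], [0.376, 0.003, -0.927]] [-42.3  18.1 111.2  27.6  40.4  16.9] qv 0.7 [ 1.  -0.1 -0.1] 0.6767548147300558
paneltop Umin 0.5845 0.6011 z 0.1795
plate top U [0.5784 0.5857] V -0.35 -0.2001 -0.275 0.1576
head [228. 108.] V -0.2383 0.0152
head [308. 109.] V -0.3172 0.015
head [269. 112.] V -0.2791 0.0266
lid 918 z 0.1415 U 0.5292 0.5728 V -0.2995 -0.257 -0.2783 ((551.03076171875, -278.7142333984375), 21.897750854492188)
lid slope deg [1.2212326  0.00299168]
```

View pics/zbz.png

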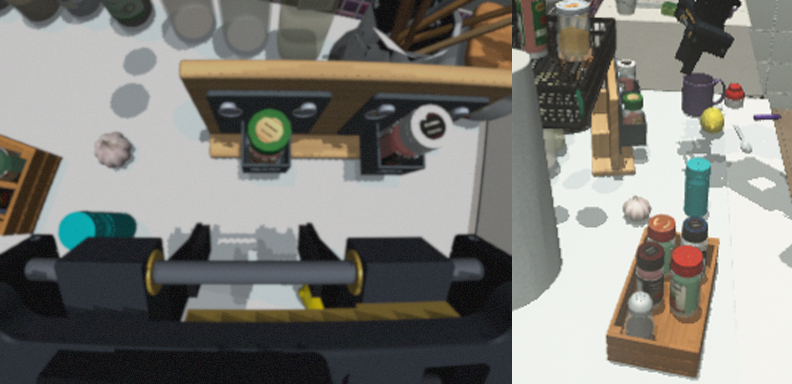

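View pics/zbtop.png

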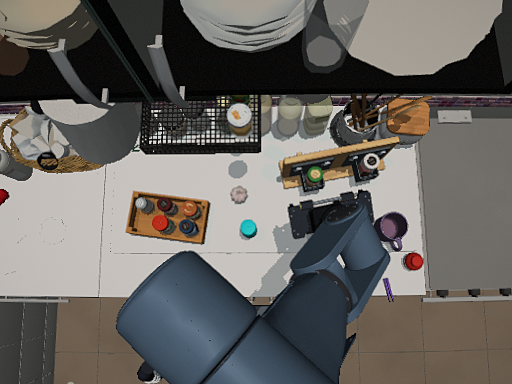

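The jar with the green lid stands in the hung holder: wrist (270,130), side (632,102), top (313,174). The five other jars are upright in the crate, the mug, lemon and garlic are where they were, and the arm is clear of everything.

```bash
python3 -c "
from rig import hand_in
print(hand_in())"
```

```text
the job is handed in; nothing more can be done
None
```

The holder is hung on both bare screws, the green-lidded jar is standing in it, and I handed the job in at about 22.6 s of robot time.

- **Hanging the holder:** I gripped it across the pocket and passed both screw heads through the round holes. I then pulled it straight down until the upward force rose to about 8 N, and only then let go. After release the plate top measured z = 0.158 m, which is the locked height, and both heads showed at the slot tops.
- **Placing the jar:** I lifted the jar clear of the crate and lowered it into the pocket until it touched the floor, with about 3 N of reaction. Its lid top measured 0.1417 m against an expected 0.142 m, and did not change noticeably after release.
- **Last pictures:** The jar stands upright in the hung holder. The other five jars are standing in the crate. The mug, lemon and garlic look undisturbed, and the arm is clear of everything.

**Disagreements:** The wrist camera and the robot's own readings differed by about 1 mm sideways, and the cameras by 1–3 mm among themselves. Both are small against the clearances. The last lid fit from farther off read a slope of about 1.2°, with part of the edge seen only at an angle; the closer view just after release gave about 0.3°.

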